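# Unhasp the chest and put the red polishing bar away

### The arm

A 6-joint arm with a two-finger parallel gripper is mounted at the origin on a cart in front of the work surface, level with it; the furniture and walls round the work are solid. World frame = base frame: x ahead of the robot, y to its left, z up, the work surface at z = 0. Lengths are in mm, angles in degrees, forces in N, time in s.
With the tool pointing down it reaches from about 325 to 775 mm from the base axis. Payload 5.5 kg.
Tool frame: the origin (TCP) lies at the very end of the fingers, on their centre line; the grasp point (between the pads) lies 19 mm behind it (manip.pinch_z is the distance from the TCP to the grasp point, in mm); z points along the fingers, y is the line along which they close (so a half turn about z gives the same grasp; the last joint's range is limited). The gripper opens to 88 mm and grips with 3 to 60 N. Pads are 20 mm wide; open, the fingers measure 115 mm over their backs; the gripper's body (75 mm by 178 mm) begins 61 mm behind the grasp point.
Start: joints at [-76.415, 5.22, 70.514, -0, 104.267, -3.249], TCP at [173.754, -574.305, 222.631] pointing down, gripper open.
Joint ranges: [-164.24, 164.24], [-49.07, 125.15], [9.68, 141.18], [-86.29, 266.29], [3.28, 154.24], [-151.56, 151.56]. Speed limits (degrees/s): [147.25, 147.25, 172.46, 180, 180, 180].

### API

Orientations are given as [roll, pitch, yaw] about the fixed x, y, z axes, in that order (R = Rz(yaw) Ry(pitch) Rx(roll)).
In Python, from workcell import manip gives the robot as it stands.
- The arm moves only by the tool play_rows, never from a script. Its argument "plan" is a list of rows, each an object with "travel": the shift along the tool's x, y, z in mm, a list of three; "angular": the turn, a rotation vector about the tool's x, y, z in degrees, a list of three; "fingers": the opening, from -1 (shut) to 1 (fully open). In form: [{"travel": [dx, dy, dz], "angular": [rx, ry, rz], "fingers": fingers}, ...]. A call has 1 to 12 rows; each row is the pose to reach, as a shift and turn from the pose commanded when the call began, along the tool's axes at that moment; what a row does not reach only later rows make up. A row lasts 1/12 s, in which the tool goes at most 41.7 mm and 7.16 degrees, less where a joint would pass 70% of its speed; a pose out of reach is approached as far as the arm can. A call with a gripper value outside its range is refused whole. The fingers move at their own pace and stop on an object; "grip_force" is the grip in N (left out, the last holds). Time passes only in rows, so rows that repeat a pose let the fingers close. It gives the time, the measured TCP pose, the force, the opening and the grip force at its end, in the units of the state.
- manip.read_state(): the state, without advancing time (a new reading comes with each control period).
- manip.read_camera(name): name is "scene" or "side" or "wrist"; returns (picture, depth): 384x512x3 uint8, blue, green, red; 384x512 float32, mm along the optical axis (not along the pixel's ray), 0 where there is no reading.
- manip.camera_params(name): a dict with "vfov" (degrees; the focal length in pixels is half the picture's height over the tangent of half this angle, whatever the lens; pixels are square), "cx", "cy" (the principal point, pixels), "k1" (the pictures are not rectified: a ray, as slopes to the right and down, at radius r is drawn at 1 + k1 r^2 times it, then the intrinsics apply), "world_to_cam" (4x4, takes a point from world to camera coordinates); the wrist camera has in their place "T_tool_cam" (4x4, takes a point from camera to tool coordinates, whose origin is the TCP and whose axes are the flange's). Camera axes: x right, y down, z forward; pixel columns grow to the right and rows downward; lengths in mm; the calibration is good to about 2 mm. A picture is of the moment at which its call begins: read the wrist's pose just before it. camera_params takes no time and is no camera call.
- manip.sign_off(): hands the job in; it is judged then, once.
The state is a dict: "time": time; "joints": joint angles; "qvel": joint speeds; "tau": joint torques, N m; "ee_pos": TCP position; "ee_rot": TCP orientation; "wrist_force": force on the tool from outside, world axes, zero at the start; "moment": the same for the moment, N m; "finger_gap": opening from 0.0 (shut) to 1.0 (fully open); "grip_force": force on a finger pad.
Only numpy, scipy, OpenCV 4.12 (cv2) and the standard library are available. Lean on these libraries where they do the work, as an engineer would, in place of code of your own. Each camera call takes 0.05 s, during which the arm holds its last target. There are 200 camera calls.

### The job

Put the red polishing bar that lies on the bench top, left of the blue chest, away in the chest: flip the hasp up off its staple and swing it well clear, raise the lid until it stands upright or beyond and stays there, then lay the red bar flat on the chest's floor. Leave the brown bar on the other side where it is, and leave the lid open.

Things in the scene. Friction and masses are not known exactly. Their poses are not given: they have to be found in the camera images.
- chest: Blue steel chest fixed to the bench: 170 mm deep (its x), 190 wide (y), 85 high plus 12 mm lid. Origin: centre of underside; its -x side is the front, roughly facing the robot. Walls 6 mm; empty, inner floor 8 mm up. Obstacles before it, both solid: a thin black shaft hangs at x 0.28, y -0.15 (low) to -0.04 m (z 0.7 to 1.0, its top); a pole 1.3 m high stands at x 0.48, y -0.26 m.
- lid (a joint): Lid's angle, rad: 0 shut, 1.57 upright, stop at 1.85. Hinged along the chest's far (+x) rim; its stiff hinge keeps it at any angle where it is left. While the hasp is on its staple the lid cannot rise more than about 0.03.
- lid_tab (a point): Grasp point of the lid's black pull tab, a bar 12 mm wide (along the chest's y) and 12 mm thick that stands out 42 mm from the lid's front edge; the point is 28 mm out. Lid shut: at chest (-115, 50, 91) mm, tab pointing to chest -x; lid upright: tab points up. Raising takes about 7 N; the point moves up and back on an arc of 200 mm radius about lid_hinge.
- lid_hinge (a point): Point on the lid's hinge line straight behind the lid's pull tab, at chest (85, 50, 91) mm; the hinge line runs along the chest's y.
- hasp (a joint): Hasp's angle relative to the lid, rad: 0 hanging flat on the chest's front with the staple through its slot, 1.57 straight out from the lid's front edge, stop at 2.2. It swings outward and up about hasp_pin, and its stiff pin keeps it at any angle where it is left. It leaves the staple at about 0.6; well clear means past 1.2.
- hasp_tab (a point): Centre of the hasp's pull, a smooth red ball of 24 mm diameter on a stem from the strap's lower end. The hasp is a steel strap 36 mm wide, 57 long, hung on the lid's front edge. Hasp shut: ball at chest (-131, -35, 53) mm, 40 mm out and 38 below the pin. It moves out and up on a 55 mm arc about hasp_pin, takes about 1.5 N and turns easily between the fingers.
- hasp_pin (a point): Middle of the hasp's pin, just ahead of the lid's front edge: chest (-91, -35, 91) mm with the lid shut. The pin runs along the chest's y.
- red_bar_center (a point): Centre, half-way up, of the red bar of polishing compound: 108 mm long (its x), 35 mm wide, 32 mm high, with one end in a white wrapper, about 0.2 kg, lying loose on the bench top to the left of the chest (not the similar bars on the raised ledge at the back).
- brown_bar_center (a point): Centre, half-way up, of the brown bar of the same kind, 102 x 40 x 33 mm, loose on the bench to the right of the chest; it stays where it is.

How it is judged:
By the outcome, as a careful person would: the job done as asked, in the order asked, and still so for the second after the job is handed in, with the robot touching nothing.
It also fails if it takes over 72 s, if anything falls off the work surface, if the arm or the gripper's body presses on something with over 40 N, if the wrist force passes 120 N, or if a joint passes its speed limit or range.

## Working session

There is one attempt and no reset: what is moved stays moved. The work goes in short steps, Python scripts to look and compute and a tool call to move; the robot and the scene stay as the last step left them, time stands still between calls to the robot, and variables do not carry over. Pictures are saved under pics/ and viewed, at most 10 in all, crops included, and the job is handed in when it is done.

Besides the shell and the picture viewer there is one more tool, called as name(argument=value, ...) on one line, values as JSON. play_rows: Moves the arm, as the interface text tells. Its arguments: {"type":"object","properties":{"plan":{"type":"array"},"grip_force":{"type":"number"}},"required":["plan"]}

```bash
mkdir -p pics; ls
cat > h.py <<'E'
import numpy as np, cv2
from workcell import manip
from scipy.spatial.transform import Rotation as R
def cam(name):
    s=manip.read_state(); im,d=manip.read_camera(name); return s,im,d
def Ttool(s):
    T=np.eye(4);T[:3,:3]=R.from_euler('xyz',s['ee_rot'],degrees=True).as_matrix();T[:3,3]=s['ee_pos'];return T
def toworld(name,s,d,uv):
    p=manip.camera_params(name);f=192/np.tan(np.radians(p['vfov']/2))
    K=np.array([[f,0,p['cx']],[0,f,p['cy']],[0,0,1.]])
    uv=np.asarray(uv,float).reshape(-1,2)
    xd=(uv-[p['cx'],p['cy']])/f; x=xd.copy()
    for _ in range(20): x=xd/(1+p['k1']*(x**2).sum(1,keepdims=True))
    z=d[uv[:,1].astype(int),uv[:,0].astype(int)][:,None]
    P=np.c_[x*z,z,np.ones(len(z))]
    T=np.linalg.inv(np.array(p['world_to_cam'])) if 'world_to_cam' in p else Ttool(s)@np.array(p['T_tool_cam'])
    return (P@T.T)[:,:3]
E
python3 - <<'E'
from h import *
s,a,d=cam('scene');s,b,e=cam('side')
cv2.imwrite('pics/a.png',a);cv2.imwrite('pics/b.png',b)
np.savez('m.npz',d=d,e=e,a=a,b=b)
print(s)
for n in('scene','side','wrist'):print(manip.camera_params(n))
E
```

```text
pics
{'time': 0.05, 'joints': array([-7.64154731e+01,  5.26178168e+00,  7.05787669e+01,  5.98898930e-04,
        1.04267893e+02, -3.24703755e+00]), 'qvel': array([-0.00718402, -0.02213829, -0.1512637 , -0.04133581,  0.00081525,
        0.03132309]), 'tau': array([ 1.06838117e-03, -4.48205924e+01, -4.07906771e+01,  7.00277556e-02,
        2.87723180e-02, -1.27475951e-04]), 'ee_pos': array([ 173.68514227, -574.00752298,  221.55143319]), 'ee_rot': array([-1.79891765e+02, -6.72203604e-03,  1.68317051e+01]), 'wrist_force': array([-0.57277278, -0.62528302,  0.72957179]), 'moment': array([-0.00473264,  0.06661076, -0.05097886]), 'grip_force': 0.0, 'finger_gap': 0.9988953538735562}
{'vfov': 54.4568212894777, 'cx': 259.45201306003327, 'cy': 193.0185617141542, 'k1': -0.09943424629583128, 'world_to_cam': array([[-8.27768872e-01, -5.60898257e-01, -1.38506329e-02,
         5.45298407e+02],
       [-4.29365601e-01,  6.49158848e-01, -6.27883724e-01,
         1.81330939e+02],
       [ 3.61170147e-01, -5.13795617e-01, -7.78183904e-01,
         9.96577869e+02],
       [ 0.00000000e+00,  0.00000000e+00
[... 276 characters left out ...]
01,  3.61363893e-01, -8.95565704e-01,
         1.37996566e+02],
       [ 5.16410554e-01, -7.31689180e-01, -4.44916939e-01,
         1.22581203e+03],
       [ 0.00000000e+00,  0.00000000e+00,  0.00000000e+00,
         1.00000000e+00]])}
{'vfov': 64.13802598004507, 'cx': 254.09659664210798, 'cy': 188.45642287689552, 'k1': -0.040180837302104914, 'T_tool_cam': array([[-3.55842554e-04, -9.56219593e-01, -2.92649900e-01,
         8.06049649e+01],
       [ 9.99999480e-01, -6.19882720e-04,  8.09505257e-04,
         4.54358541e-01],
       [-9.55473403e-04, -2.92649460e-01,  9.56219316e-01,
        -1.62758504e+02],
       [ 0.00000000e+00,  0.00000000e+00,  0.00000000e+00,
         1.00000000e+00]])}
```

```bash
python3 -c "
import cv2,numpy as np
a=cv2.imread('pics/a.png');b=cv2.imread('pics/b.png')
cv2.imwrite('pics/ab.png',cv2.resize(np.vstack([a,b])[:, :],(800,1200))[:600]);cv2.imwrite('pics/a8.png',cv2.resize(a,(800,600)));cv2.imwrite('pics/b8.png',cv2.resize(b,(800,600)))"
```

```text
(no output)
```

View pics/a8.png

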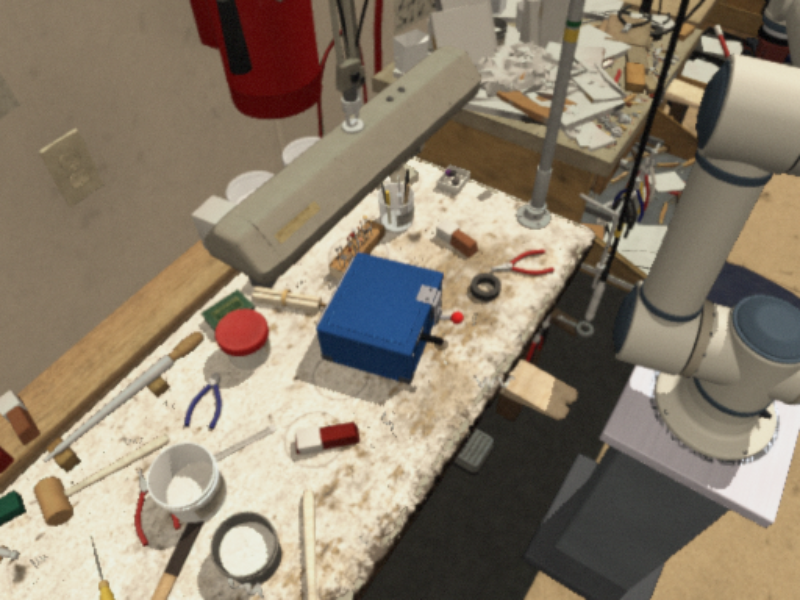

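View pics/b8.png

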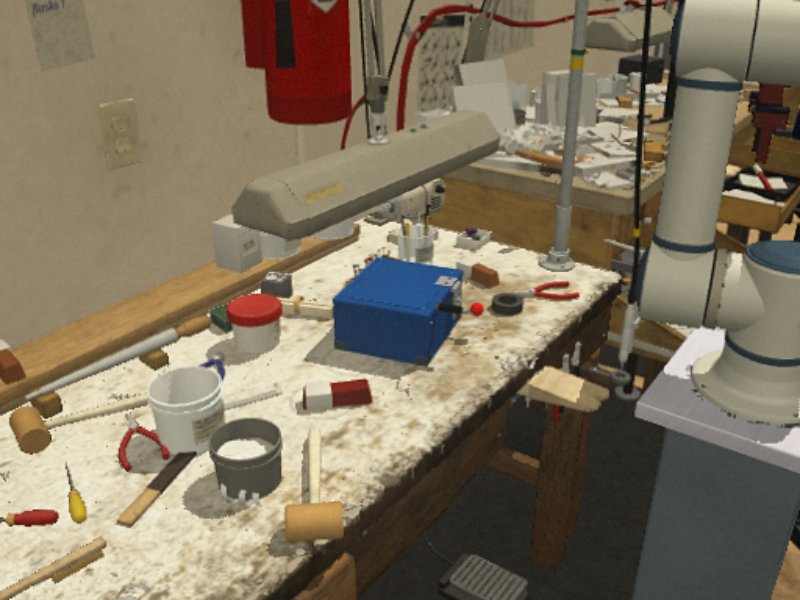

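The chest is at about (380,315) in the 800-px scene view, its ball at (457,317), the tab at (432,340), the red bar at (327,437), the brown bar at (458,241). A lamp hangs behind and above. I'll measure all of these.

Run:
```python
from h import *
m=np.load('m.npz')
for n,im,d in(('scene',m['a'],m['d']),('side',m['b'],m['e'])):
    v,u=np.mgrid[:384,:512];uv=np.c_[u.ravel(),v.ravel()]
    P=toworld(n,None,d,uv);c=im.reshape(-1,3).astype(int);ok=d.ravel()>0
    B,G,Rr=c.T
    blue=ok&(B>Rr+40)&(B>G+30)&(P[:,2]>88)&(P[:,2]<106)&(P[:,0]>200)&(P[:,0]<900)
    r=cv2.minAreaRect(P[blue][:,:2].astype(np.float32));print(n,'lid',r,cv2.boxPoints(r).round(),P[blue][:,2].mean())
    red=ok&(Rr>G+60)&(Rr>B+60)
    near=lambda x,y,w:(abs(uv[:,0]-x*.64)<w)&(abs(uv[:,1]-y*.64)<w)
    bx,by=((457,317) if n=='scene' else (477,309))
    q=red&near(bx,by,9);print('ball',np.median(P[q],0),P[q].min(0),P[q].max(0))
    bx,by=((327,437) if n=='scene' else (335,395))
    q=ok&near(bx,by,28)&(P[:,2]>25)&(P[:,2]<40)
    r=cv2.minAreaRect(P[q][:,:2].astype(np.float32));print('bar',r,P[q].mean(0),q.sum())
    q=ok&near(*((432,340)if n=='scene' else (447,308)),8)&(c.max(1)<50);print('tab',np.median(P[q],0),P[q].min(0).round(),P[q].max(0).round())
    for p in ([(250,265),(212,235),(460,75),(300,215),(350,150),(420,110),(475,95)] if n=='scene' else [(275,235),(240,210),(495,130),(330,215),(420,175)]):
        print('lamp',p,toworld(n,None,d,[np.array(p)*.64]).round())
    print([ (k,toworld(n,None,d,[np.array(k)*.64]).round()) for k in ([(485,287),(540,215),(460,240),(240,330),(225,365)] if n=='scene' else [(507,302),(482,272),(255,310)])])
```

```text
scene lid ((578.986328125, 191.67156982421875), (172.4325714111328, 192.83245849609375), 15.21885871887207) [[470. 262.]
 [521.  76.]
 [687. 121.]
 [637. 307.]] 97.63864726959325
ball [460.26468723 126.27172227  60.12485949] [451.69989539  67.35387009  -3.46009542] [491.82336139 135.8764183   65.57162824]
bar ((525.6919555664062, 428.302978515625), (96.93036651611328, 35.23023223876953), 45.517425537109375) [527.88230612 430.40474376  29.12838962] 409
tab [466.45014257 212.87447153  95.10053212] [444. 157.  16.] [501. 222.  99.]
lamp (250, 265) [[718. 337. 236.]]
lamp (212, 235) [[798. 335. 257.]]
lamp (460, 75) [[ 716. -296.  255.]]
lamp (300, 215) [[715. 218. 251.]]
lamp (350, 150) [[734.  57. 272.]]
lamp (420, 110) [[ 713. -138.  255.]]
lamp (475, 95) [[ 699. -339.  191.]]
[((485, 287), array([[474., -15.,  -4.]])), ((540, 215), array([[ 466., -243.,   22.]])), ((460, 240), array([[571., -75.,  26.]])), ((240, 330), array([[759., 372.,  74.]])), ((225, 365), array([[779., 416.,  -1.]]))]
side lid ((579.0270385742188, 192.280029296875), (178.2003936767578, 197.7455291748047), 15.09731674194336) [[467. 265.]
 [519.  74.]
 [691. 120.]
 [639. 311.]] 97.89068860677412
ball [458.22295723 128.7576196   57.77802013] [448.81211751  -2.16121479  -3.53478595] [533.46829188 137.25060637  65.17568021]
bar ((526.438232421875, 427.0847473144531), (98.27954864501953, 38.291595458984375), 49.66694641113281) [526.41258063 430.79160308  28.46423464] 312
tab [464.0854676  213.59432371  93.15446764] [443.  92.   7.] [518. 226.  99.]
lamp (275, 235) [[726. 336. 200.]]
lamp (240, 210) [[805. 337. 228.]]
lamp (495, 130) [[ 707. -354.  240.]]
lamp (330, 215) [[691. 237. 213.]]
lamp (420, 175) [[693. -35. 216.]]
[((507, 302), array([[480., -27.,   1.]])), ((482, 272), array([[565., -74.,  25.]])), ((255, 310), array([[-139., 1172.,  667.]]))]
```

Run:
```python
from h import *
m=np.load('m.npz')
for n,im,d,sh,arm in(('scene',m['a'],m['d'],[(683,10),(672,50),(660,95),(645,140),(633,190),(628,225),(610,270)],[(760,60),(720,110),(710,200),(690,250),(640,330),(740,150),(790,70)]),('side',m['b'],m['e'],[(648,20),(644,100),(638,200),(636,240),(630,300)],[(690,30),(740,30),(700,150),(660,280)])):
    for k in sh+[0]+arm:
        if k==0: print('arm');continue
        print(k,toworld(n,None,d,[np.array(k)*.64]).round()[0])
v,u=np.mgrid[:384,:512];uv=np.c_[u.ravel(),v.ravel()]
for n,d in(('scene',m['d']),('side',m['e'])):
    P=toworld(n,None,d,uv);P=P[d.ravel()>0]
    for y0 in (100,160,220,280):
      for z0 in range(160,300,20):
        q=P[(abs(P[:,1]-y0)<30)&(abs(P[:,2]-z0)<10)&(P[:,0]>600)&(P[:,0]<900)]
        if len(q): print(n,y0,z0,q[:,0].min().round(),len(q),end=' | ')
      print()
```

```text
(683, 10) [283. -54. 597.]
(672, 50) [282. -57. 543.]
(660, 95) [280. -68. 473.]
(645, 140) [281. -80. 392.]
(633, 190) [ 326. -472.    0.]
(628, 225) [ 321. -578. -196.]
(610, 270) [ 299. -375. -178.]
arm
(760, 60) [178. -14. 584.]
(720, 110) [195.  56. 548.]
(710, 200) [163.  54. 431.]
(690, 250) [158.  62. 353.]
(640, 330) [170.  92. 200.]
(740, 150) [158.  62. 514.]
(790, 70) [145.  -5. 588.]
(648, 20) [282. -62. 537.]
(644, 100) [279. -80. 409.]
(638, 200) [ 278. -114.  227.]
(636, 240) [ 280. -139.  142.]
(630, 300) [ 278. -149.   14.]
arm
(690, 30) [178.  65. 542.]
(740, 30) [115.  48. 547.]
(700, 150) [141.  58. 378.]
(660, 280) [158. 101. 184.]
scene 100 200 693.0 61 | scene 100 220 690.0 100 | scene 100 240 697.0 172 | scene 100 260 711.0 174 | scene 100 280 728.0 347 | 
scene 160 200 692.0 65 | scene 160 220 691.0 112 | scene 160 240 694.0 185 | scene 160 260 711.0 200 | scene 160 280 729.0 385 | 
scene 220 200 692.0 69 | scene 220 220 690.0 130 | scene 220 240 695.0 206 | scene 220 260 711.0 214 | scene 220 280 729.0 432 | 
scene 280 200 692.0 80 | scene 280 220 690.0 142 | scene 280 240 695.0 221 | scene 280 260 711.0 237 | scene 280 280 728.0 479 | 
side 100 200 689.0 67 | side 100 220 687.0 90 | side 100 240 691.0 124 | side 100 260 711.0 130 | side 100 280 726.0 161 | 
side 160 200 689.0 78 | side 160 220 687.0 103 | side 160 240 692.0 140 | side 160 260 708.0 132 | side 160 280 727.0 173 | 
side 220 200 690.0 86 | side 220 220 687.0 115 | side 220 240 692.0 146 | side 220 260 709.0 151 | side 220 280 727.0 194 | 
side 280 200 689.0 94 | side 280 220 687.0 135 | side 280 240 695.0 163 | side 280 260 706.0 179 | side 280 280 724.0 210 |
```

play_rows(plan=[{"travel":[0,-10,-40],"angular":[0,0,0],"fingers":1},{"travel":[0,-20,-80],"angular":[0,0,0],"fingers":1},{"travel":[0,-30,-120],"angular":[0,0,0],"fingers":1},{"travel":[0,-40,-150],"angular":[0,0,0],"fingers":1}])

```text
time: 0.43
ee_pos: [162.0, -535.3, 375.7]
ee_rot: [179.9, 0.0, 16.8]
wrist_force: [1.0, -0.4, 0.1]
finger_gap: 1.003
grip_force: 0.0
```

```bash
cat > log.py <<'E'
from h import *
s=manip.read_state()
np.set_printoptions(precision=2,suppress=True)
print(s['time'],s['joints'],s['ee_pos'],s['ee_rot'],s['wrist_force'],s['finger_gap'],s['grip_force'])
open('log.txt','a').write(' '.join(map(str,[*s['joints'],*s['ee_pos'],*s['ee_rot']]))+'\n')
E
python3 log.py
```

```text
0.4333 [-76.65   3.96  55.96   0.   119.97  -3.48] [ 161.99 -535.29  375.69] [179.89   0.01  16.84] [ 0.97 -0.39  0.12] 1.002923594177398 0.0
```

play_rows(plan=[{"travel":[0,10,0],"angular":[-7,0,0],"fingers":1},{"travel":[0,20,0],"angular":[-14,0,0],"fingers":1},{"travel":[0,40,0],"angular":[-21,0,0],"fingers":1},{"travel":[0,60,-10],"angular":[-28,0,0],"fingers":1},{"travel":[0,60,-30],"angular":[-35,0,0],"fingers":1}])

```text
time: 0.85
ee_pos: [179.9, -595.0, 398.9]
ee_rot: [145.0, -0.0, 16.8]
wrist_force: [0.2, 1.0, -0.4]
finger_gap: 1.0
grip_force: 0.0
```

```bash
python3 log.py
```

```text
0.85 [-77.82 -18.67  80.86   2.71  82.92  -4.13] [ 179.93 -595.    398.85] [145.01  -0.03  16.82] [ 0.17  1.03 -0.4 ] 0.9996404740595151 0.0
```

play_rows(plan=[{"travel":[0,0,-40],"angular":[-5,0,0],"fingers":1},{"travel":[0,0,-80],"angular":[-10,0,0],"fingers":1},{"travel":[0,0,-120],"angular":[-15,0,0],"fingers":1}])

```text
time: 1.1
ee_pos: [159.4, -526.4, 501.6]
ee_rot: [129.8, 0.0, 16.8]
wrist_force: [-1.1, 0.9, 0.2]
finger_gap: 0.999
grip_force: 0.0
```

```bash
python3 log.py
```

```text
1.1 [-80.07 -36.22  88.22   5.42  78.07  -5.57] [ 159.43 -526.4   501.6 ] [129.82   0.01  16.85] [-1.1   0.91  0.18] 0.9986010921445451 0.0
```

```bash
cat > kin.py <<'E'
from h import *
from scipy.optimize import least_squares
D=np.vstack([[-76.415,5.22,70.514,0,104.267,-3.249,173.754,-574.305,222.631,180,0,16.83],np.loadtxt('log.txt')])
def Tm(rot=None,t=(0,0,0)):
    T=np.eye(4)
    if rot: T[:3,:3]=R.from_euler(rot[0],rot[1],degrees=True).as_matrix()
    T[:3,3]=t;return T
def chain(q,p):
    z0,L1,ex,ez,d,L3,wx=p
    a=Tm(('z',q[0]),(0,0,z0))@Tm(('y',q[1]));out=[a]
    a=a@Tm(None,(0,d,L1));out.append(a)
    a=a@Tm(('y',q[2]));b=a@Tm(None,(ex,0,ez));out.append(b)
    a=b@Tm(('z',q[3]))@Tm(('y',q[4]))
    a=a@Tm(None,(wx,0,L3))@Tm(('z',q[5]));out.append(a)
    return out
def fit():
    f=lambda p:np.r_[*[chain(r[:6],p)[-1][:3,3]-r[6:9] for r in D],(np.array(p)-[200,300,50,300,34,300,0])*.01]
    return least_squares(f,[200,300,0,300,34,300,0])
if __name__=='__main__':
    r=fit();print(r.x.round(1),np.abs(r.fun[:-7]).max(),r.fun[:-7].reshape(-1,3).round(1))
    for row in D: print(R.from_matrix(chain(row[:6],r.x)[-1][:3,:3]).as_euler('xyz',degrees=True).round(1),row[9:].round(1))
E
python3 kin.py
```

```text
[ 1.575e+02  3.712e+02  9.680e+01  5.584e+02  3.400e+01  3.483e+02
 -3.000e-01] 0.07894510379708208 [[ 0.   0.   0. ]
 [ 0.  -0.  -0. ]
 [-0.   0.1  0. ]
 [-0.1 -0.1  0. ]]
[180.   -0.  106.8] [180.    0.   16.8]
[-1.800e+02  1.000e-01  1.068e+02] [179.9   0.   16.8]
[180.   35.  106.8] [145.   -0.   16.8]
[-180.    50.2  106.9] [129.8   0.   16.8]
```

```bash
cat >> kin.py <<'E'
P0=[157.5,371.2,96.8,558.4,34,348.3,-.3]
def fk(q): return chain(q,P0)[-1]@Tm(('z',-90))
def ik(T,q0):
    f=lambda q:np.r_[fk(q)[:3,3]-T[:3,3],100*R.from_matrix(T[:3,:3].T@fk(q)[:3,:3]).as_rotvec()]
    lo=np.array([-164,-49,9.7,-86,3.3,-151]);hi=np.array([164,125,141,266,154,151])
    r=least_squares(f,np.clip(q0,lo+.1,hi-.1),bounds=(lo,hi),x_scale=10);return r.x,np.abs(r.fun).max()
def rel(T0,T1):
    D=np.linalg.inv(T0)@T1
    return D[:3,3].round().astype(int).tolist(),R.from_matrix(D[:3,:3]).as_rotvec(degrees=True).round(1).tolist()
def jrows(q0,q1,n,fing=1):
    q0=np.array(q0);T0=fk(q0)
    for i in range(1,n+1):
        t,a=rel(T0,fk(q0+(np.array(q1)-q0)*i/n));print(f'{{"travel": {t}, "angular": {a}, "fingers": {fing}}},')
E
python3 - <<'E'
from kin import *
s=manip.read_state();q=s['joints'];T=[-80,-44,77,0,147,0]
jrows(q,T,11)
print('swing')
a=np.array(T);b=a.copy();b[0]=-10;c=b.copy();c[0]=30
jrows(a,b,11);print();jrows(b,c,6)
for x in (T,c): print([m[:3,3].round() for m in chain(x,P0)])
E
```

```text
{"travel": [-1, 26, -18], "angular": [-4.6, 0.0, 0.3], "fingers": 1},
{"travel": [-2, 52, -38], "angular": [-9.1, 0.1, 0.6], "fingers": 1},
{"travel": [-3, 79, -61], "angular": [-13.7, 0.3, 1.0], "fingers": 1},
{"travel": [-5, 105, -86], "angular": [-18.3, 0.5, 1.5], "fingers": 1},
{"travel": [-6, 131, -113], "angular": [-22.8, 0.8, 2.0], "fingers": 1},
{"travel": [-7, 157, -142], "angular": [-27.4, 1.1, 2.6], "fingers": 1},
{"travel": [-8, 183, -173], "angular": [-32.0, 1.4, 3.2], "fingers": 1},
{"travel": [-10, 207, -206], "angular": [-36.5, 1.8, 4.0], "fingers": 1},
{"travel": [-13, 231, -241], "angular": [-41.0, 2.2, 4.7], "fingers": 1},
{"travel": [-15, 254, -278], "angular": [-45.6, 2.6, 5.5], "fingers": 1},
{"travel": [-19, 276, -316], "angular": [-50.1, 3.0, 6.4], "fingers": 1},
swing
{"travel": [-14, 5, 0], "angular": [0.0, -0.0, -6.4], "fingers": 1},
{"travel": [-27, 11, 0], "angular": [0.0, -0.0, -12.7], "fingers": 1},
{"travel": [-40, 18, 0], "angular": [-0.0, -0.0, -19.1], "fingers": 1},
{"travel": [-52, 27, 0], "angular": [0.0, -0.0, -25.5], "fingers": 1},
{"travel": [-
[... 446 characters left out ...]
ngular": [0.0, -0.0, -70.0], "fingers": 1},

{"travel": [-15, 5, 0], "angular": [-0.0, -0.0, -6.7], "fingers": 1},
{"travel": [-29, 11, 0], "angular": [-0.0, -0.0, -13.3], "fingers": 1},
{"travel": [-42, 19, 0], "angular": [0.0, -0.0, -20.0], "fingers": 1},
{"travel": [-54, 29, 0], "angular": [-0.0, -0.0, -26.7], "fingers": 1},
{"travel": [-65, 40, 0], "angular": [-0.0, -0.0, -33.3], "fingers": 1},
{"travel": [-74, 52, 0], "angular": [-0.0, -0.0, -40.0], "fingers": 1},
[array([  0.,   0., 158.]), array([-11., 260., 425.]), array([  56., -120.,  840.]), array([  56., -120.,  492.])]
[array([  0.,   0., 158.]), array([-240.,  -99.,  425.]), array([ 93.,  93., 840.]), array([ 94.,  93., 492.])]
```

```bash
sed -i "s/Tm(('z',-90))/Tm(('z',90))/" kin.py
python3 - <<'E'
from kin import *
s=manip.read_state();q=s['joints'];T=[-80,-44,77,0,147,0]
print(np.abs(fk(q)-Ttool(s)).max())
jrows(q,T,11)
print('swing')
a=np.array(T);b=a.copy();b[0]=-10;jrows(a,b,11)
E
```

```text
0.10041608243966493
{"travel": [1, -26, -18], "angular": [4.6, -0.0, 0.3], "fingers": 1},
{"travel": [2, -52, -38], "angular": [9.1, -0.1, 0.6], "fingers": 1},
{"travel": [3, -79, -61], "angular": [13.7, -0.3, 1.0], "fingers": 1},
{"travel": [5, -105, -86], "angular": [18.3, -0.5, 1.5], "fingers": 1},
{"travel": [6, -131, -113], "angular": [22.8, -0.8, 2.0], "fingers": 1},
{"travel": [7, -157, -142], "angular": [27.4, -1.1, 2.6], "fingers": 1},
{"travel": [8, -183, -173], "angular": [32.0, -1.4, 3.2], "fingers": 1},
{"travel": [10, -207, -206], "angular": [36.5, -1.8, 4.0], "fingers": 1},
{"travel": [13, -231, -241], "angular": [41.0, -2.2, 4.7], "fingers": 1},
{"travel": [15, -254, -278], "angular": [45.6, -2.6, 5.5], "fingers": 1},
{"travel": [19, -276, -316], "angular": [50.1, -3.0, 6.4], "fingers": 1},
swing
{"travel": [14, -5, 0], "angular": [-0.0, 0.0, -6.4], "fingers": 1},
{"travel": [27, -11, 0], "angular": [-0.0, 0.0, -12.7], "fingers": 1},
{"travel": [40, -18, 0], "angular": [0.0, 0.0, -19.1], "fingers": 1},
{"travel": [52, -27, 0], "angular": [-0.0, 0.0, -25.5], "fingers": 1},
{"travel": [62, -37, 0], "angular": [0.0, 0.0, -31.8], "fingers": 1},
{"travel": [72, -48, 0], "angular": [-0.0, 0.0, -38.2], "fingers": 1},
{"travel": [80, -61, 0], "angular": [-0.0, 0.0, -44.5], "fingers": 1},
{"travel": [87, -74, 0], "angular": [0.0, 0.0, -50.9], "fingers": 1},
{"travel": [92, -87, 0], "angular": [0.0, 0.0, -57.3], "fingers": 1},
{"travel": [96, -101, 0], "angular": [0.0, 0.0, -63.6], "fingers": 1},
{"travel": [98, -116, 0], "angular": [-0.0, 0.0, -70.0], "fingers": 1},
```

play_rows(plan=[{"travel":[1,-26,-18],"angular":[4.6,0,0.3],"fingers":1},{"travel":[2,-52,-38],"angular":[9.1,-0.1,0.6],"fingers":1},{"travel":[3,-79,-61],"angular":[13.7,-0.3,1],"fingers":1},{"travel":[5,-105,-86],"angular":[18.3,-0.5,1.5],"fingers":1},{"travel":[6,-131,-113],"angular":[22.8,-0.8,2],"fingers":1},{"travel":[7,-157,-142],"angular":[27.4,-1.1,2.6],"fingers":1},{"travel":[8,-183,-173],"angular":[32,-1.4,3.2],"fingers":1},{"travel":[10,-207,-206],"angular":[36.5,-1.8,4],"fingers":1},{"travel":[13,-231,-241],"angular":[41,-2.2,4.7],"fingers":1},{"travel":[15,-254,-278],"angular":[45.6,-2.6,5.5],"fingers":1},{"travel":[19,-276,-316],"angular":[50.1,-3,6.4],"fingers":1},{"travel":[19,-276,-316],"angular":[50.1,-3,6.4],"fingers":1}])

```text
time: 2.1
ee_pos: [55.6, -116.9, 494.4]
ee_rot: [-179.8, 0.0, 10.0]
wrist_force: [-0.2, -0.2, 0.6]
finger_gap: 1.004
grip_force: 0.0
```

```bash
python3 log.py
```

```text
2.1 [-79.68 -43.72  76.48  -0.06 147.44   0.31] [  55.64 -116.9   494.41] [-179.81    0.03    9.96] [-0.19 -0.23  0.62] 1.0039048892569877 0.0
```

Tucked as planned. Now the swing inside the shaft.

play_rows(plan=[{"travel":[14,-5,0],"angular":[0,0,-6.4],"fingers":1},{"travel":[27,-11,0],"angular":[0,0,-12.7],"fingers":1},{"travel":[40,-18,0],"angular":[0,0,-19.1],"fingers":1},{"travel":[52,-27,0],"angular":[0,0,-25.5],"fingers":1},{"travel":[62,-37,0],"angular":[0,0,-31.8],"fingers":1},{"travel":[72,-48,0],"angular":[0,0,-38.2],"fingers":1},{"travel":[80,-61,0],"angular":[0,0,-44.5],"fingers":1},{"travel":[87,-74,0],"angular":[0,0,-50.9],"fingers":1},{"travel":[92,-87,0],"angular":[0,0,-57.3],"fingers":1},{"travel":[96,-101,0],"angular":[0,0,-63.6],"fingers":1},{"travel":[98,-116,0],"angular":[0,0,-70],"fingers":1}])

```text
time: 3.02
ee_pos: [133.6, 11.2, 492.3]
ee_rot: [-180.0, -0.1, 80.3]
wrist_force: [0.3, 0.3, -1.3]
finger_gap: 0.997
grip_force: 0.0
```

```bash
python3 log.py
```

```text
3.0167 [-10.29 -43.58  76.74   0.27 146.89  -0.37] [133.61  11.22 492.33] [-179.96   -0.15   80.31] [ 0.29  0.27 -1.32] 0.9966974708273145 0.0
```

play_rows(plan=[{"travel":[15,-5,0],"angular":[0,0,-6.7],"fingers":1},{"travel":[29,-11,0],"angular":[0,0,-13.3],"fingers":1},{"travel":[42,-19,0],"angular":[0,0,-20],"fingers":1},{"travel":[54,-29,0],"angular":[0,0,-26.7],"fingers":1},{"travel":[65,-40,0],"angular":[0,0,-33.3],"fingers":1},{"travel":[74,-52,0],"angular":[0,0,-40],"fingers":1}])

```text
time: 3.52
ee_pos: [94.6, 93.6, 492.6]
ee_rot: [179.9, -0.2, 120.3]
wrist_force: [-0.4, -0.4, -0.3]
finger_gap: 0.998
grip_force: 0.0
```

```bash
python3 log.py
```

```text
3.5167 [ 29.45 -43.73  76.75   0.3  146.92  -0.63] [ 94.62  93.62 492.61] [179.93  -0.16 120.34] [-0.36 -0.36 -0.34] 0.9979548936323958 0.0
```

```bash
cat >> kin.py <<'E'
C=np.array([579,192,0.]);YAW=15.2
def cw(p): return C+R.from_euler('z',YAW,degrees=True).apply(np.array(p,float))
def pose(p,yaw=YAW,tilt=0):
    "tool down, yaw, tilted forward (tool z towards tool x) by tilt; p = TCP"
    T=np.eye(4);T[:3,:3]=(R.from_euler('z',yaw,degrees=True)*R.from_euler('y',-tilt,degrees=True)*R.from_euler('x',180,degrees=True)).as_matrix();T[:3,3]=p;return T
def grasp(p,yaw=YAW,tilt=0,back=19):
    T=pose(p,yaw,tilt);T[:3,3]+=T[:3,2]*back;return T
E
python3 - <<'E'
from kin import *
q=manip.read_state()['joints']
T=pose(cw([-131,-35,150]));qt,e=ik(T,[11,20,70,0,90,90]);print(qt.round(1),e, T[:3,:3].round(2))
qm=qt.copy();qm[0]+=12
d=np.abs(qm-q);print(d.round())
n=24;qs=[q+(qm-q)*i/n for i in range(n+1)]
Ts=[fk(x) for x in qs]+[fk(qm+(qt-qm)*i/3) for i in (1,2,3)]
for st in (0,12,24):
    print('--')
    for i in range(st+1,min(st+13,len(Ts))):
        t,a=rel(Ts[st],Ts[i]);print(f'{{"travel": {t}, "angular": {a}, "fingers": 1}},')
E
```

```text
[ 10.9 -14.   96.1  -0.   97.9  85.7] 3.126388037344441e-13 [[ 0.97  0.26  0.  ]
 [ 0.26 -0.97 -0.  ]
 [-0.    0.   -1.  ]]
[ 7. 30. 19.  0. 49. 86.]
--
{"travel": [-1, 21, 9], "angular": [0.0, 0.0, 3.9], "fingers": 1},
{"travel": [-2, 41, 18], "angular": [0.0, 0.0, 7.8], "fingers": 1},
{"travel": [-4, 60, 28], "angular": [0.0, 0.0, 11.7], "fingers": 1},
{"travel": [-5, 80, 38], "angular": [0.0, -0.0, 15.5], "fingers": 1},
{"travel": [-7, 99, 49], "angular": [0.0, -0.0, 19.4], "fingers": 1},
{"travel": [-9, 117, 61], "angular": [0.0, -0.0, 23.3], "fingers": 1},
{"travel": [-11, 135, 73], "angular": [0.0, -0.0, 27.2], "fingers": 1},
{"travel": [-13, 152, 85], "angular": [0.0, -0.0, 31.1], "fingers": 1},
{"travel": [-16, 169, 99], "angular": [0.0, -0.0, 35.0], "fingers": 1},
{"travel": [-18, 185, 112], "angular": [0.0, -0.0, 38.9], "fingers": 1},
{"travel": [-21, 201, 126], "angular": [0.0, -0.0, 42.7], "fingers": 1},
{"travel": [-24, 216, 141], "angular": [0.0, -0.0, 46.6], "fingers": 1},
--
{"travel": [9, 12, 15], "angular": [-0.0, -0.0, 3.9], "fingers": 1},
{"travel": [17, 24, 30], 
[... 269 characters left out ...]
[44, 66, 96], "angular": [-0.0, -0.0, 23.3], "fingers": 1},
{"travel": [49, 76, 113], "angular": [-0.0, -0.1, 27.2], "fingers": 1},
{"travel": [54, 85, 130], "angular": [-0.1, -0.1, 31.0], "fingers": 1},
{"travel": [59, 94, 148], "angular": [-0.1, -0.1, 34.9], "fingers": 1},
{"travel": [63, 102, 166], "angular": [-0.1, -0.1, 38.8], "fingers": 1},
{"travel": [66, 110, 184], "angular": [-0.1, -0.1, 42.7], "fingers": 1},
{"travel": [69, 118, 202], "angular": [-0.1, -0.1, 46.5], "fingers": 1},
--
{"travel": [-1, 33, 0], "angular": [0.0, 0.0, 4.0], "fingers": 1},
{"travel": [-5, 67, 0], "angular": [0.0, 0.0, 8.0], "fingers": 1},
{"travel": [-11, 99, 0], "angular": [0.0, 0.0, 12.0], "fingers": 1},
```

play_rows(plan=[{"travel":[-2,30,13],"angular":[0,0,5.8],"fingers":1},{"travel":[-4,60,28],"angular":[0,0,11.7],"fingers":1},{"travel":[-6,90,44],"angular":[0,0,17.5],"fingers":1},{"travel":[-9,117,61],"angular":[0,0,23.3],"fingers":1},{"travel":[-12,144,79],"angular":[0,0,29.2],"fingers":1},{"travel":[-16,169,99],"angular":[0,0,35],"fingers":1},{"travel":[-20,193,119],"angular":[0,0,40.8],"fingers":1},{"travel":[-24,216,141],"angular":[0,0,46.6],"fingers":1}])

```text
time: 4.18
ee_pos: [295.0, 180.8, 350.5]
ee_rot: [-179.9, -0.2, 73.1]
wrist_force: [0.0, 0.9, 0.1]
finger_gap: 0.999
grip_force: 0.0
```

play_rows(plan=[{"travel":[13,18,22],"angular":[0,0,5.8],"fingers":1},{"travel":[24,35,46],"angular":[0,0,11.6],"fingers":1},{"travel":[35,51,70],"angular":[0,0,17.5],"fingers":1},{"travel":[44,66,96],"angular":[0,0,23.3],"fingers":1},{"travel":[52,80,121],"angular":[0,0,29.1],"fingers":1},{"travel":[59,94,148],"angular":[0,0,34.9],"fingers":1},{"travel":[65,106,175],"angular":[0,0,40.7],"fingers":1},{"travel":[69,118,202],"angular":[0,0,46.5],"fingers":1}])

```text
time: 4.85
ee_pos: [426.7, 213.4, 147.8]
ee_rot: [-179.8, -0.0, 26.6]
wrist_force: [0.3, 0.7, 0.4]
finger_gap: 0.999
grip_force: 0.0
```

play_rows(plan=[{"travel":[-1,33,0],"angular":[0,0,4],"fingers":1},{"travel":[-5,67,0],"angular":[0,0,8],"fingers":1},{"travel":[-11,99,0],"angular":[0,0,12],"fingers":1},{"travel":[-11,99,0],"angular":[0,0,12],"fingers":1},{"travel":[-11,99,0],"angular":[0,0,12],"fingers":1}])

```text
time: 5.27
ee_pos: [461.3, 118.6, 148.9]
ee_rot: [-179.8, 0.0, 14.7]
wrist_force: [0.7, 0.0, 0.6]
finger_gap: 1.002
grip_force: 0.0
```

```bash
python3 log.py
python3 - <<'E'
from kin import *
s,im,d=cam('wrist');cv2.imwrite('pics/w1.png',im);np.savez('w1.npz',d=d,im=im)
v,u=np.mgrid[:384,:512];uv=np.c_[u.ravel(),v.ravel()]
P=toworld('wrist',s,d,uv);c=im.reshape(-1,3).astype(int);B,G,Rr=c.T
L=R.from_euler('z',-YAW,degrees=True).apply(P-C)
red=(Rr>G+80)&(Rr>B+80)&(abs(L[:,0]+131)<30)&(abs(L[:,1]+35)<30)
print('ball chest frame',np.median(L[red],0),L[red].min(0),L[red].max(0),red.sum())
blk=(c.max(1)<50)&(abs(L[:,1]-50)<25)&(abs(L[:,0]+110)<30)&(abs(L[:,2]-95)<8)
print('tab',L[blk].mean(0),L[blk].min(0),L[blk].max(0),blk.sum())
bl=(B>Rr+40)&(L[:,2]>90)&(L[:,2]<105)
print('lid',L[bl].min(0),L[bl].max(0))
E
```

```text
5.2667 [ 10.2  -14.17  96.37   0.18  97.85  85.48] [461.29 118.63 148.92] [-179.82    0.03   14.74] [0.75 0.01 0.64] 1.0022736913236014 0.0
ball chest frame [-127.79860581  -36.09688187   62.72848839] [-159.02583921  -47.15835638    1.19928954] [-118.79555702  -25.4105761    67.00583906] 539
tab [-106.41474255   47.14777394   96.60466186] [-125.87305977   31.01293954   90.91257233] [-86.84746352  53.28200198  99.71908215] 789
lid [-85.87211763 -97.30267666  94.02498859] [  8.96792725  95.60020114 101.98325257]
```

View pics/w1.png

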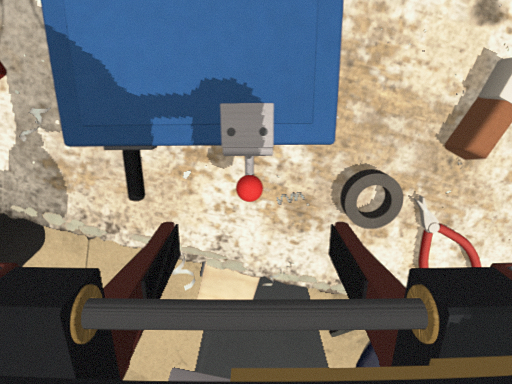

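```bash
cat >> kin.py <<'E'
def go(*Ts,s=None):
    T0=Ttool(s or manip.read_state())
    for T in Ts: print(*rel(T0,T),'speed' )
E
python3 - <<'E'
from kin import *
print(manip.read_state()['qvel'].round(1))
go(grasp(cw([-130,-36,100])),grasp(cw([-130,-36,53])))
E
```

```text
[ 1.7 -0.3 -0.3  0.1  0.3  0.1]
[3, -3, 68] [-0.2, 0.0, -0.3] speed
[3, -2, 115] [-0.2, 0.0, -0.3] speed
```

play_rows(plan=[{"travel":[2,-1,35],"angular":[0,0,0],"fingers":0.1},{"travel":[2,-1,70],"angular":[0,0,0],"fingers":0.1},{"travel":[2,-1,90],"angular":[0,0,0],"fingers":0.1},{"travel":[2,-1,105],"angular":[0,0,0],"fingers":0.1},{"travel":[2,-1,115],"angular":[0,0,0],"fingers":0},{"travel":[2,-1,115],"angular":[0,0,0],"fingers":0}])

```text
time: 5.82
ee_pos: [460.8, 122.4, 32.3]
ee_rot: [-179.8, 0.2, 15.0]
wrist_force: [0.1, 1.2, -0.1]
finger_gap: 0.583
grip_force: 0.0
```

play_rows(plan=[{"travel":[0,0,0],"angular":[0,0,0],"fingers":-0.8},{"travel":[0,0,0],"angular":[0,0,0],"fingers":-0.8},{"travel":[0,0,0],"angular":[0,0,0],"fingers":-0.8},{"travel":[0,0,0],"angular":[0,0,0],"fingers":-0.8},{"travel":[0,0,0],"angular":[0,0,0],"fingers":-0.8}], grip_force=15)

```text
time: 6.23
ee_pos: [463.0, 123.4, 36.3]
ee_rot: [-179.6, -0.1, 14.9]
wrist_force: [-0.2, 4.9, 2.2]
finger_gap: 0.262
grip_force: 15.0
```

```bash
python3 log.py
python3 - <<'E'
from kin import *
s=manip.read_state();T=Ttool(s);g=T[:3,3]-19*T[:3,2];print(R.from_euler('z',-YAW,degrees=True).apply(g-C))
a0=np.arctan2(-38,40)
p=[]
for th in np.linspace(.2,1.8,9):
    p.append((55.2*np.cos(a0+th)-40,55.2*np.sin(a0+th)+38))
print(np.round(p))
E
```

```text
6.2333 [ 10.59 -11.3  105.44   0.37  85.74  85.64] [462.98 123.38  36.27] [-179.64   -0.14   14.92] [-0.25  4.92  2.16] 0.2616782427427329 15.000267326831818
[-129.99726918  -35.91978195   55.2661368 ]
[[  7.   9.]
 [ 12.  19.]
 [ 14.  29.]
 [ 15.  40.]
 [ 14.  51.]
 [ 10.  62.]
 [  4.  71.]
 [ -3.  79.]
 [-12.  86.]]
```

play_rows(plan=[{"travel":[-7,0,-9],"angular":[0,0,0],"fingers":-0.8},{"travel":[-12,0,-19],"angular":[0,0,0],"fingers":-0.8},{"travel":[-14,0,-29],"angular":[0,0,0],"fingers":-0.8},{"travel":[-15,0,-40],"angular":[0,0,0],"fingers":-0.8},{"travel":[-14,0,-51],"angular":[0,0,0],"fingers":-0.8},{"travel":[-10,0,-62],"angular":[0,0,0],"fingers":-0.8},{"travel":[-4,0,-71],"angular":[0,0,0],"fingers":-0.8},{"travel":[3,0,-79],"angular":[0,0,0],"fingers":-0.8},{"travel":[7,0,-83],"angular":[0,0,0],"fingers":-0.8},{"travel":[7,0,-83],"angular":[0,0,0],"fingers":-0.8}])

```text
time: 7.07
ee_pos: [469.7, 125.1, 119.4]
ee_rot: [-179.6, -0.1, 15.0]
wrist_force: [-2.9, 6.8, 1.9]
finger_gap: 0.26
grip_force: 15.0
```

play_rows(plan=[{"travel":[0,0,0],"angular":[0,0,0],"fingers":0.1},{"travel":[0,0,0],"angular":[0,0,0],"fingers":0.1},{"travel":[0,0,0],"angular":[0,0,0],"fingers":0.1},{"travel":[0,0,-30],"angular":[0,0,0],"fingers":0.1},{"travel":[-20,0,-60],"angular":[0,0,0],"fingers":0.1},{"travel":[-30,-40,-60],"angular":[0,0,0],"fingers":0.1},{"travel":[-30,-40,-60],"angular":[0,0,0],"fingers":0.1}])

```text
time: 7.65
ee_pos: [429.1, 157.1, 181.1]
ee_rot: [-179.7, -0.3, 15.0]
wrist_force: [-0.3, -0.7, 0.1]
finger_gap: 0.549
grip_force: 0.0
```

```bash
python3 log.py
python3 - <<'E'
from kin import *
s,im,d=cam('wrist');cv2.imwrite('pics/w2.png',im)
v,u=np.mgrid[:384,:512];uv=np.c_[u.ravel(),v.ravel()]
P=toworld('wrist',s,d,uv);c=im.reshape(-1,3).astype(int);B,G,Rr=c.T
L=R.from_euler('z',-YAW,degrees=True).apply(P-C)
red=(Rr>G+80)&(Rr>B+80)&(abs(L[:,0]+131)<40)&(abs(L[:,1]+35)<30)
print('ball chest frame',np.median(L[red],0),L[red].min(0),L[red].max(0),red.sum())
s=manip.read_state()
print(s['time'])
q=s['joints']
for tilt in (0,20,30,40,50,60):
    T=grasp(cw([-113,49,91]),tilt=tilt);x,e=ik(T,q);T2=grasp(cw([-113+20,49,91]),tilt=tilt);
    print(tilt,x.round(),e,[m[:3,3].round() for m in chain(x,P0)][2])
for a in (30,60,90,100):
  for tilt in (-20,0,20,40):
    r=np.radians(a);T=grasp(cw([85-198*np.cos(r),49,91+198*np.sin(r)]),tilt=tilt);x,e=ik(T,q);print(a,tilt,x.round(),round(e,2),chain(x,P0)[2][:3,3].round())
E
```

```text
7.65 [ 15.61 -17.61  95.94   0.31 101.39  90.67] [429.07 157.14 181.07] [-179.69   -0.27   15.01] [-0.3  -0.71  0.13] 0.5486208425284058 0.0
ball chest frame [-123.00652094  -34.88512018  143.00194963] [-146.27658858  -53.32067334   99.00862005] [-113.36131829  -24.70792153  147.33582081] 850
7.7
0 [21. -9. 99. -0. 89. 96.] 2.2737367544323206e-13 [457. 210. 420.]
20 [ 22. -27. 116.  -3.  71.  98.] 1.7053025658242404e-13 [348. 180. 400.]
30 [ 23. -37. 125.  -5.  62.  99.] 1.4210854715202004e-13 [298. 166. 376.]
40 [ 25. -46. 134.  -8.  53. 102.] 1.1368683772161603e-13 [253. 154. 343.]
50 [ 29. -49. 137. -18.  48. 112.] 7.047058780198699 [228. 167. 320.]
60 [ 38. -49. 141. -38.  45. 134.] 14.59681808107492 [197. 195. 285.]
30 -20 [ 20.  11.  71.   2. 118.  95.] 0.0 [591. 246. 500.]
30 0 [20. -6. 87. -0. 99. 95.] 0.0 [482. 217. 519.]
30 20 [ 22. -24. 104.  -2.  80.  97.] 0.0 [374. 187. 499.]
30 40 [ 24. -42. 121.  -6.  61. 100.] 0.0 [278. 161. 442.]
60 -20 [ 19.  24.  49.   2. 127.  95.] 0.0 [661. 265. 572.]
60 0 [ 20.   6.  68.  -0. 106.  95.] 0.0 [552. 236. 592.]
60 20 [ 21. -12.  87.  -2.  85.  96.] 0.0 [444. 206. 572.]
60 40 [ 22. -28. 105.  -5.  63.  98.] 0.0 [348. 180. 515.]
90 -20 [ 19.  48.  12.   2. 140.  95.] 0.0 [757. 291. 599.]
90 0 [ 19.  23.  45.   0. 112.  94.] 0.0 [648. 261. 618.]
90 20 [20.  4. 69. -2. 87. 95.] 0.0 [539. 232. 598.]
90 40 [ 21. -12.  90.  -4.  62.  96.] 0.0 [444. 206. 541.]
100 -20 [ 18.  49.  10.   2. 136.  95.] 9.1 [759. 287. 603.]
100 0 [ 19.  29.  37.   0. 114.  94.] 0.0 [681. 270. 615.]
100 20 [20.  9. 64. -2. 87. 94.] 0.0 [572. 241. 595.]
100 40 [21. -7. 86. -4. 61. 96.] 0.0 [477. 215. 538.]
```

Run:
```python
from kin import *
g=[-114,49,91]
go(grasp(cw(g),tilt=30,back=-60),grasp(cw(g),tilt=30))
def arc(a0,a1,n,t):
    T=lambda a:grasp(cw([85-199*np.cos(a),49,91+199*np.sin(a)]),tilt=t(a))
    for a in np.linspace(a0,a1,n+1)[1:]: tr,an=rel(T(a0),T(a));print(round(a,2),f'{{"travel": {tr}, "angular": {an}, "fingers": -1}},')
t=lambda a:30-18*a
arc(0,.84,12,t);print();arc(.84,1.6,12,t)
```

```text
[9, -45, 37] [-0.1, 29.8, -0.2] speed
[49, -45, 105] [-0.1, 29.8, -0.2] speed
0.07 {"travel": [7, 0, -12], "angular": [0.0, -1.3, -0.0], "fingers": -1},
0.14 {"travel": [15, 0, -23], "angular": [0.0, -2.5, -0.0], "fingers": -1},
0.21 {"travel": [23, 0, -34], "angular": [0.0, -3.8, -0.0], "fingers": -1},
0.28 {"travel": [33, 0, -44], "angular": [-0.0, -5.0, -0.0], "fingers": -1},
0.35 {"travel": [42, 0, -53], "angular": [0.0, -6.3, -0.0], "fingers": -1},
0.42 {"travel": [53, 0, -62], "angular": [0.0, -7.6, -0.0], "fingers": -1},
0.49 {"travel": [64, 0, -70], "angular": [0.0, -8.8, -0.0], "fingers": -1},
0.56 {"travel": [76, 0, -77], "angular": [0.0, -10.1, -0.0], "fingers": -1},
0.63 {"travel": [88, 0, -83], "angular": [0.0, -11.3, -0.0], "fingers": -1},
0.7 {"travel": [100, 0, -88], "angular": [0.0, -12.6, -0.0], "fingers": -1},
0.77 {"travel": [113, 0, -92], "angular": [0.0, -13.9, -0.0], "fingers": -1},
0.84 {"travel": [126, 0, -96], "angular": [0.0, -15.1, -0.0], "fingers": -1},

0.9 {"travel": [11, 0, -5], "angular": [-0.0, -1.1, 0.0], "fingers": -1},
0.97 {"travel": [22, 0, -10], "angular": [-0.0, -2.3, 0.0], "fingers": -1},
1.03 {"travel": [34, 0, -14], "angular": [-0.0, -3.4, -0.0], "fingers": -1},
1.09 {"travel": [46, 0, -17], "angular": [-0.0, -4.6, -0.0], "fingers": -1},
1.16 {"travel": [58, 0, -19], "angular": [-0.0, -5.7, 0.0], "fingers": -1},
1.22 {"travel": [70, 0, -21], "angular": [-0.0, -6.8, -0.0], "fingers": -1},
1.28 {"travel": [82, 0, -22], "angular": [-0.0, -8.0, -0.0], "fingers": -1},
1.35 {"travel": [94, 0, -22], "angular": [-0.0, -9.1, -0.0], "fingers": -1},
1.41 {"travel": [107, 0, -21], "angular": [-0.0, -10.3, -0.0], "fingers": -1},
1.47 {"travel": [119, 0, -19], "angular": [-0.0, -11.4, -0.0], "fingers": -1},
1.54 {"travel": [131, 0, -17], "angular": [-0.0, -12.5, -0.0], "fingers": -1},
1.6 {"travel": [143, 0, -14], "angular": [-0.0, -13.7, -0.0], "fingers": -1},
```

play_rows(plan=[{"travel":[2,-9,8],"angular":[0,6,0],"fingers":0.1},{"travel":[4,-18,15],"angular":[0,12,0],"fingers":0.1},{"travel":[6,-27,22],"angular":[0,18,0],"fingers":0.1},{"travel":[8,-36,30],"angular":[0,24,0],"fingers":0.1},{"travel":[9,-45,37],"angular":[0,29.8,0],"fingers":0.1},{"travel":[9,-45,37],"angular":[0,29.8,0],"fingers":0.1},{"travel":[22,-45,60],"angular":[0,29.8,0],"fingers":0.1},{"travel":[36,-45,83],"angular":[0,29.8,0],"fingers":0.1},{"travel":[49,-45,105],"angular":[0,29.8,0],"fingers":0.1},{"travel":[49,-45,105],"angular":[0,29.8,0],"fingers":0.1}])

```text
time: 8.53
ee_pos: [465.4, 208.8, 67.9]
ee_rot: [-180.0, -29.2, 14.8]
wrist_force: [-0.3, -0.7, -0.4]
finger_gap: 0.551
grip_force: 0.0
```

play_rows(plan=[{"travel":[0,0,0],"angular":[0,0,0],"fingers":-1},{"travel":[0,0,0],"angular":[0,0,0],"fingers":-1},{"travel":[0,0,0],"angular":[0,0,0],"fingers":-1},{"travel":[0,0,0],"angular":[0,0,0],"fingers":-1},{"travel":[0,0,0],"angular":[0,0,0],"fingers":-1}], grip_force=25)

```text
time: 8.95
ee_pos: [466.3, 210.5, 74.9]
ee_rot: [-179.8, -29.9, 14.8]
wrist_force: [0.5, -0.4, -0.4]
finger_gap: 0.209
grip_force: 0.0
```

```bash
python3 log.py
python3 - <<'E'
from kin import *
s=manip.read_state();T=Ttool(s);g=T[:3,3]-19*T[:3,2];print(R.from_euler('z',-YAW,degrees=True).apply(g-C))
E
```

```text
8.95 [ 23.21 -36.65 124.77  -4.5   62.29  99.4 ] [466.27 210.48  74.87] [-179.8   -29.92   14.79] [ 0.51 -0.42 -0.36] 0.20888789399067134 0.0
[-113.42192828   47.38754883   91.33792386]
```

Fingers are still closing; hold, then lift.

play_rows(plan=[{"travel":[0,0,0],"angular":[0,0,0],"fingers":-1},{"travel":[0,0,0],"angular":[0,0,0],"fingers":-1},{"travel":[0,0,0],"angular":[0,0,0],"fingers":-1}])

```text
time: 9.2
ee_pos: [465.7, 212.4, 74.6]
ee_rot: [-179.6, -29.9, 14.8]
wrist_force: [-1.2, 8.1, 1.1]
finger_gap: 0.137
grip_force: 25.0
```

play_rows(plan=[{"travel":[7,0,-12],"angular":[0,-1.3,0],"fingers":-1},{"travel":[15,0,-23],"angular":[0,-2.5,0],"fingers":-1},{"travel":[23,0,-34],"angular":[0,-3.8,0],"fingers":-1},{"travel":[33,0,-44],"angular":[0,-5,0],"fingers":-1},{"travel":[42,0,-53],"angular":[0,-6.3,0],"fingers":-1},{"travel":[53,0,-62],"angular":[0,-7.6,0],"fingers":-1}])

```text
time: 9.7
ee_pos: [478.0, 215.8, 150.7]
ee_rot: [-179.6, -21.8, 14.9]
wrist_force: [-1.4, 9.7, -9.6]
finger_gap: 0.133
grip_force: 25.0
```

```bash
cat > arc.py <<'E'
from kin import *
import sys
s=manip.read_state();T=Ttool(s);g=R.from_euler('z',-YAW,degrees=True).apply(T[:3,3]-19*T[:3,2]-C)
print(g.round(1),'angle',np.arctan2(g[2]-91,85-g[0]),'rad',np.hypot(g[2]-91,85-g[0]))
E
python3 log.py; python3 arc.py
```

```text
9.7 [ 22.08 -27.39 108.85  -2.31  76.91  97.2 ] [478.02 215.76 150.75] [-179.59  -21.76   14.89] [-1.37  9.67 -9.63] 0.13252430996523584 24.995608627796173
[-98.3  49.3 168.4] angle 0.39959496075757667 rad 198.93573128560422
```

Run:
```python
from kin import *
def arc(a0,a1,n,t):
    T=lambda a:grasp(cw([85-199*np.cos(a),49,91+199*np.sin(a)]),tilt=t(a))
    for a in np.linspace(a0,a1,n+1)[1:]: tr,an=rel(T(a0),T(a));print(round(a,2),f'{{"travel": {tr}, "angular": {an}, "fingers": -1}},')
t=lambda a:30-18*a
arc(.42,1.14,9,t);print();arc(1.14,1.5,5,t);print();arc(1.5,1.66,4,t)
```

```text
0.5 {"travel": [11, 0, -10], "angular": [-0.0, -1.4, -0.0], "fingers": -1},
0.58 {"travel": [24, 0, -20], "angular": [-0.0, -2.9, 0.0], "fingers": -1},
0.66 {"travel": [37, 0, -28], "angular": [-0.0, -4.3, -0.0], "fingers": -1},
0.74 {"travel": [50, 0, -36], "angular": [0.0, -5.8, -0.0], "fingers": -1},
0.82 {"travel": [65, 0, -42], "angular": [-0.0, -7.2, -0.0], "fingers": -1},
0.9 {"travel": [79, 0, -47], "angular": [-0.0, -8.6, -0.0], "fingers": -1},
0.98 {"travel": [94, 0, -51], "angular": [-0.0, -10.1, -0.0], "fingers": -1},
1.06 {"travel": [110, 0, -54], "angular": [-0.0, -11.5, -0.0], "fingers": -1},
1.14 {"travel": [125, 0, -55], "angular": [-0.0, -13.0, -0.0], "fingers": -1},

1.21 {"travel": [14, 0, -3], "angular": [-0.0, -1.3, 0.0], "fingers": -1},
1.28 {"travel": [27, 0, -6], "angular": [-0.0, -2.6, 0.0], "fingers": -1},
1.36 {"travel": [41, 0, -7], "angular": [-0.0, -3.9, 0.0], "fingers": -1},
1.43 {"travel": [55, 0, -7], "angular": [-0.0, -5.2, 0.0], "fingers": -1},
1.5 {"travel": [69, 0, -6], "angular": [-0.0, -6.5, 0.0], "fingers": -1},

1.54 {"travel": [8, 0, 0], "angular": [-0.0, -0.7, -0.0], "fingers": -1},
1.58 {"travel": [15, 0, 0], "angular": [-0.0, -1.4, -0.0], "fingers": -1},
1.62 {"travel": [23, 0, 1], "angular": [-0.0, -2.2, -0.0], "fingers": -1},
1.66 {"travel": [31, 0, 2], "angular": [-0.0, -2.9, -0.0], "fingers": -1},
```

play_rows(plan=[{"travel":[11,0,-10],"angular":[0,-1.4,0],"fingers":-1},{"travel":[24,0,-20],"angular":[0,-2.9,0],"fingers":-1},{"travel":[37,0,-28],"angular":[0,-4.3,0],"fingers":-1},{"travel":[50,0,-36],"angular":[0,-5.8,0],"fingers":-1},{"travel":[65,0,-42],"angular":[0,-7.2,0],"fingers":-1},{"travel":[79,0,-47],"angular":[0,-8.6,0],"fingers":-1},{"travel":[94,0,-51],"angular":[0,-10.1,0],"fingers":-1},{"travel":[110,0,-54],"angular":[0,-11.5,0],"fingers":-1},{"travel":[125,0,-55],"angular":[0,-13,0],"fingers":-1}])

```text
time: 10.45
ee_pos: [570.1, 240.6, 251.0]
ee_rot: [-179.6, -8.8, 15.0]
wrist_force: [-10.4, 8.1, -0.0]
finger_gap: 0.134
grip_force: 25.0
```

play_rows(plan=[{"travel":[14,0,-3],"angular":[0,-1.3,0],"fingers":-1},{"travel":[27,0,-6],"angular":[0,-2.6,0],"fingers":-1},{"travel":[41,0,-7],"angular":[0,-3.9,0],"fingers":-1},{"travel":[55,0,-7],"angular":[0,-5.2,0],"fingers":-1},{"travel":[69,0,-6],"angular":[0,-6.5,0],"fingers":-1},{"travel":[69,0,-6],"angular":[0,-6.5,0],"fingers":-1}])

```text
time: 10.95
ee_pos: [637.9, 258.9, 269.2]
ee_rot: [-179.6, -2.7, 15.1]
wrist_force: [-0.4, 10.0, 1.6]
finger_gap: 0.131
grip_force: 25.0
```

```bash
python3 log.py; python3 arc.py
python3 - <<'E'
from h import *
s,im,d=cam('side');cv2.imwrite('pics/s2.png',cv2.resize(im[100:260,160:400],(780,520)))
E
```

```text
10.95 [ 19.14  17.85  51.5    0.24 107.94  94.11] [637.91 258.92 269.23] [-179.58   -2.69   15.1 ] [-0.4  10.01  1.59] 0.13061301387243246 25.00884711742401
[ 73.5  49.  288.2] angle 1.5125372222342066 rad 197.54332444941178
```

View pics/s2.png

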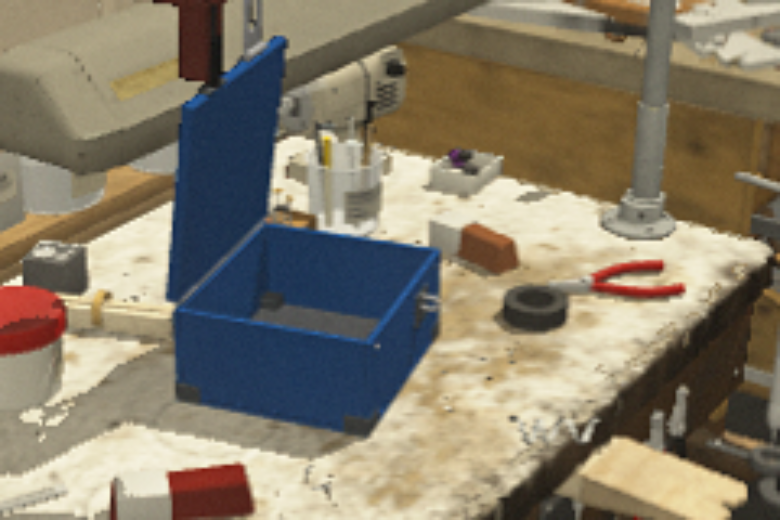

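The lid is nearly upright, with no contact at the lamp yet. I'll continue in small steps and watch the force.

play_rows(plan=[{"travel":[8,0,0],"angular":[0,-0.7,0],"fingers":-1},{"travel":[15,0,0],"angular":[0,-1.4,0],"fingers":-1},{"travel":[15,0,0],"angular":[0,-1.4,0],"fingers":-1}])

```text
time: 11.25
ee_pos: [650.8, 262.4, 269.8]
ee_rot: [-179.6, -1.2, 15.1]
wrist_force: [-2.9, 8.8, 2.7]
finger_gap: 0.125
grip_force: 25.0
```

```bash
python3 arc.py
```

```text
[ 87.3  49.  288.8] angle 1.5825336119005806 rad 197.80064848449166
```

play_rows(plan=[{"travel":[5,0,0],"angular":[0,-0.5,0],"fingers":-1},{"travel":[10,0,1],"angular":[0,-1,0],"fingers":-1},{"travel":[10,0,1],"angular":[0,-1,0],"fingers":-1}])

```text
time: 11.5
ee_pos: [660.1, 265.0, 269.6]
ee_rot: [-179.6, -0.3, 15.1]
wrist_force: [-4.9, 8.6, 3.7]
finger_gap: 0.13
grip_force: 25.0
```

```bash
python3 arc.py
```

```text
[ 97.3  49.  288.6] angle 1.6330314881461983 rad 197.98434261005224
```

Run:
```python
from kin import *
s=manip.read_state();p=s['ee_pos'];T0=pose(p+[0,0,90],yaw=15.1)
go(T0,pose([500,425,340],yaw=15.1),pose([485,425,220],yaw=15.1))
```

```text
[0, -1, -90] [-0.4, -0.3, 0.0] speed
[-112, -197, -70] [-0.4, -0.3, 0.0] speed
[-127, -200, 50] [-0.4, -0.3, 0.0] speed
```

play_rows(plan=[{"travel":[0,0,0],"angular":[0,0,0],"fingers":0},{"travel":[0,0,0],"angular":[0,0,0],"fingers":0},{"travel":[0,0,0],"angular":[0,0,0],"fingers":0},{"travel":[0,0,-30],"angular":[0,0,0],"fingers":0},{"travel":[0,0,-60],"angular":[0,0,0],"fingers":0},{"travel":[0,0,-90],"angular":[0,0,0],"fingers":0},{"travel":[0,0,-90],"angular":[0,0,0],"fingers":0}])

```text
time: 12.08
ee_pos: [661.2, 260.8, 366.6]
ee_rot: [-179.8, -1.0, 14.8]
wrist_force: [-0.6, -0.2, 1.1]
finger_gap: 0.496
grip_force: 0.0
```

play_rows(plan=[{"travel":[-18,-33,4],"angular":[0,0,0],"fingers":1},{"travel":[-36,-66,8],"angular":[0,0,0],"fingers":1},{"travel":[-54,-99,12],"angular":[0,0,0],"fingers":1},{"travel":[-72,-132,16],"angular":[0,0,0],"fingers":1},{"travel":[-90,-165,20],"angular":[0,0,0],"fingers":1},{"travel":[-112,-197,20],"angular":[0,0,0],"fingers":1},{"travel":[-116,-198,58],"angular":[0,0,0],"fingers":1},{"travel":[-121,-199,96],"angular":[0,0,0],"fingers":1},{"travel":[-127,-200,134],"angular":[0,0,0],"fingers":1},{"travel":[-127,-200,134],"angular":[0,0,0],"fingers":1},{"travel":[-127,-200,134],"angular":[0,0,0],"fingers":1}])

```text
time: 13.0
ee_pos: [486.2, 421.3, 220.4]
ee_rot: [180.0, 0.1, 14.9]
wrist_force: [-0.1, 0.6, 0.9]
finger_gap: 1.001
grip_force: 0.0
```

```bash
python3 log.py
python3 - <<'E'
from kin import *
s,im,d=cam('wrist');cv2.imwrite('pics/w3.png',im);np.savez('w3.npz',d=d,im=im)
v,u=np.mgrid[:384,:512];uv=np.c_[u.ravel(),v.ravel()]
P=toworld('wrist',s,d,uv)
q=(P[:,2]>26)&(P[:,2]<40)&(abs(P[:,0]-527)<90)&(abs(P[:,1]-430)<90)
mask=q.reshape(384,512).astype(np.uint8)
n,l,st,c=cv2.connectedComponentsWithStats(mask)
for i in range(1,n):
    if st[i,4]>300:
        k=(l==i).ravel();r=cv2.minAreaRect(P[k][:,:2].astype(np.float32));print(st[i],r,cv2.boxPoints(r).round(),P[k][:,2].mean())
E
```

```text
13.0 [ 37.87  12.14  63.13   0.02 104.85 112.99] [486.21 421.25 220.38] [179.97   0.12  14.88] [-0.07  0.58  0.91] 1.0006092099246264 0.0
[ 223   85   65   86 2235] ((527.2674560546875, 427.1926574707031), (97.96973419189453, 35.14231872558594), 45.569034576416016) [[480. 405.]
 [506. 380.]
 [574. 450.]
 [549. 474.]] 29.72108839578529
```

View pics/w3.png

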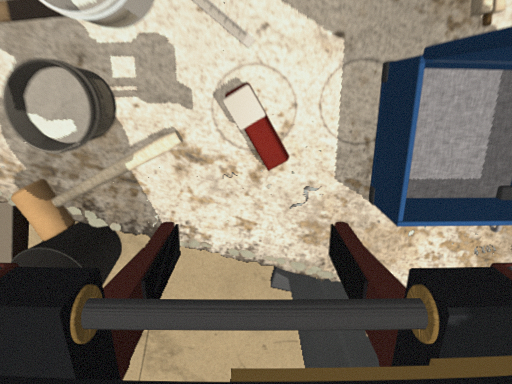

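The bar lies at pixel (257,127), clear of the jar at (60,105) and the stick end at (180,137). Its centre is at (527,427), long axis at 45.6°.

Run:
```python
from kin import *
go(pose([527,427,90],yaw=45.6),pose([527,427,6],yaw=45.6))
q=manip.read_state()['joints']
for T in (pose([527,427,6],yaw=45.6),pose(cw([-30,0,16]),yaw=105.2),pose(cw([-30,0,180]),yaw=105.2)): print(ik(T,q))
```

```text
[38, 6, 136] [-0.1, -0.4, -30.7] speed
[38, 6, 220] [-0.1, -0.4, -30.7] speed
(array([ 3.61427301e+01,  2.06277172e+01,  7.49485572e+01, -3.26632095e-14,
        8.44237255e+01,  8.05427301e+01]), np.float64(5.078194048435216e-13))
(array([ 1.51481167e+01,  5.54553752e+00,  9.12995057e+01,  3.98519588e-17,
        8.31549568e+01, -5.18833011e-02]), np.float64(2.255973186038318e-13))
(array([ 1.51481167e+01,  1.85660403e+00,  7.83295085e+01,  1.66752231e-16,
        9.98138875e+01, -5.18833011e-02]), np.float64(8.526512829121202e-14))
```

play_rows(plan=[{"travel":[8,1,30],"angular":[0,0,-6],"fingers":0.4},{"travel":[16,2,60],"angular":[0,0,-12],"fingers":0.4},{"travel":[24,4,90],"angular":[0,0,-18],"fingers":0.4},{"travel":[31,5,115],"angular":[0,0,-24],"fingers":0.4},{"travel":[38,6,136],"angular":[0,0,-30.7],"fingers":0.4},{"travel":[38,6,136],"angular":[0,0,-30.7],"fingers":0.4},{"travel":[38,6,136],"angular":[0,0,-30.7],"fingers":0.4}])

```text
time: 13.63
ee_pos: [528.6, 427.9, 92.0]
ee_rot: [179.9, -0.6, 45.3]
wrist_force: [-0.6, -0.8, 0.0]
finger_gap: 0.701
grip_force: 0.0
```

```bash
python3 log.py
python3 - <<'E'
from kin import *
go(pose([527,427,6],yaw=45.6))
E
```

```text
13.6333 [36.1  17.7  69.64  0.04 92.08 80.77] [528.61 427.88  91.96] [179.95  -0.58  45.33] [-0.63 -0.8   0.04] 0.7011116508098508 0.0
[-3, -1, 86] [0.1, -0.6, -0.3] speed
```

play_rows(plan=[{"travel":[-1,0,30],"angular":[0,-0.4,0],"fingers":0.4},{"travel":[-1,0,55],"angular":[0,-0.4,0],"fingers":0.4},{"travel":[-1,0,72],"angular":[0,-0.4,0],"fingers":0.4},{"travel":[-1,0,83],"angular":[0,-0.4,0],"fingers":0.4},{"travel":[-1,0,83],"angular":[0,-0.4,0],"fingers":0.4},{"travel":[-1,0,83],"angular":[0,-0.4,0],"fingers":0.4}])

```text
time: 14.13
ee_pos: [527.3, 427.7, 8.4]
ee_rot: [180.0, -0.1, 45.5]
wrist_force: [-0.3, 0.5, -0.6]
finger_gap: 0.7
grip_force: 0.0
```

play_rows(plan=[{"travel":[0,0,0],"angular":[0,0,0],"fingers":-0.6},{"travel":[0,0,0],"angular":[0,0,0],"fingers":-0.6},{"travel":[0,0,0],"angular":[0,0,0],"fingers":-0.6},{"travel":[0,0,0],"angular":[0,0,0],"fingers":-0.6},{"travel":[0,0,0],"angular":[0,0,0],"fingers":-0.6},{"travel":[0,0,0],"angular":[0,0,0],"fingers":-0.6}], grip_force=25)

```text
time: 14.63
ee_pos: [526.3, 426.8, 6.0]
ee_rot: [180.0, 0.0, 45.6]
wrist_force: [0.1, 0.2, 2.5]
finger_gap: 0.352
grip_force: 24.9
```

play_rows(plan=[{"travel":[0,0,-20],"angular":[0,0,0],"fingers":-0.6},{"travel":[0,0,-50],"angular":[0,0,0],"fingers":-0.6},{"travel":[0,0,-85],"angular":[0,0,0],"fingers":-0.6},{"travel":[0,0,-120],"angular":[0,0,0],"fingers":-0.6},{"travel":[0,0,-155],"angular":[0,0,0],"fingers":-0.6},{"travel":[0,0,-180],"angular":[0,0,0],"fingers":-0.6},{"travel":[0,0,-180],"angular":[0,0,0],"fingers":-0.6},{"travel":[0,0,-180],"angular":[0,0,0],"fingers":-0.6}])

```text
time: 15.3
ee_pos: [526.6, 427.3, 186.1]
ee_rot: [180.0, -0.1, 45.6]
wrist_force: [-0.6, -0.2, -4.3]
finger_gap: 0.352
grip_force: 24.7
```

```bash
python3 log.py
python3 - <<'E'
from kin import *
q=manip.read_state()['joints']
T1=pose(cw([-30,0,180]),yaw=105.2)
go(T1,pose(cw([-30,0,16]),yaw=105.2))
q1,e=ik(T1,q);jrows(q,q1,10,-0.6)
E
```

```text
15.3 [ 36.19  17.24  60.65  -0.02 102.04  80.6 ] [526.56 427.28 186.15] [179.97  -0.07  45.59] [-0.6  -0.23 -4.29] 0.35228238432591075 24.66026198118925
[-157, 187, 6] [0.1, -0.0, -59.6] speed
[-157, 187, 170] [0.1, -0.0, -59.6] speed
{"travel": [-13, 23, -1], "angular": [0.0, -0.0, -6.0], "fingers": -0.6},
{"travel": [-26, 45, -1], "angular": [0.0, -0.0, -11.9], "fingers": -0.6},
{"travel": [-40, 66, -1], "angular": [0.0, -0.0, -17.9], "fingers": -0.6},
{"travel": [-55, 86, -1], "angular": [0.0, -0.0, -23.8], "fingers": -0.6},
{"travel": [-71, 105, 0], "angular": [0.0, -0.0, -29.8], "fingers": -0.6},
{"travel": [-87, 123, 1], "angular": [0.0, -0.0, -35.8], "fingers": -0.6},
{"travel": [-104, 141, 2], "angular": [0.0, -0.0, -41.7], "fingers": -0.6},
{"travel": [-121, 157, 3], "angular": [0.0, -0.0, -47.7], "fingers": -0.6},
{"travel": [-139, 173, 4], "angular": [0.1, -0.0, -53.7], "fingers": -0.6},
{"travel": [-157, 187, 6], "angular": [0.1, -0.0, -59.6], "fingers": -0.6},
```

play_rows(plan=[{"travel":[-18,-10,0],"angular":[0,0,0],"fingers":-0.6},{"travel":[-36,-21,0],"angular":[0,0,-6],"fingers":-0.6},{"travel":[-49,2,0],"angular":[0,0,-12],"fingers":-0.6},{"travel":[-62,25,0],"angular":[0,0,-18],"fingers":-0.6},{"travel":[-76,48,0],"angular":[0,0,-24],"fingers":-0.6},{"travel":[-89,71,0],"angular":[0,0,-30],"fingers":-0.6},{"travel":[-103,94,0],"angular":[0,0,-36],"fingers":-0.6},{"travel":[-116,117,2],"angular":[0,0,-42],"fingers":-0.6},{"travel":[-130,140,3],"angular":[0,0,-48],"fingers":-0.6},{"travel":[-143,163,4],"angular":[0,0,-54],"fingers":-0.6},{"travel":[-157,187,6],"angular":[0,0,-59.6],"fingers":-0.6},{"travel":[-157,187,6],"angular":[0,0,-59.6],"fingers":-0.6}])

```text
time: 16.3
ee_pos: [549.5, 179.0, 174.6]
ee_rot: [-179.5, 0.2, 105.2]
wrist_force: [-0.2, -0.4, -3.1]
finger_gap: 0.351
grip_force: 24.7
```

play_rows(plan=[{"travel":[0,0,0],"angular":[0,0,0],"fingers":-0.6},{"travel":[0,0,0],"angular":[0,0,0],"fingers":-0.6},{"travel":[0,0,0],"angular":[0,0,0],"fingers":-0.6}])

```text
time: 16.55
ee_pos: [549.1, 184.7, 177.8]
ee_rot: [-179.8, 0.0, 105.2]
wrist_force: [0.3, -0.2, -1.6]
finger_gap: 0.358
grip_force: 24.7
```

```bash
python3 log.py
python3 - <<'E'
from kin import *
go(pose(cw([-30,0,100]),yaw=105.2),pose(cw([-30,0,15]),yaw=105.2))
s,im,d=cam('wrist');cv2.imwrite('pics/w4.png',im)
E
```

```text
16.55 [15.24  1.96 78.44 -0.01 99.8   0.05] [549.07 184.69 177.83] [-179.79    0.01  105.19] [ 0.34 -0.22 -1.61] 0.3580167766821254 24.66741342097521
[-1, 1, 78] [-0.2, 0.0, -0.0] speed
[-1, 1, 163] [-0.2, 0.0, -0.0] speed
```

View pics/w4.png

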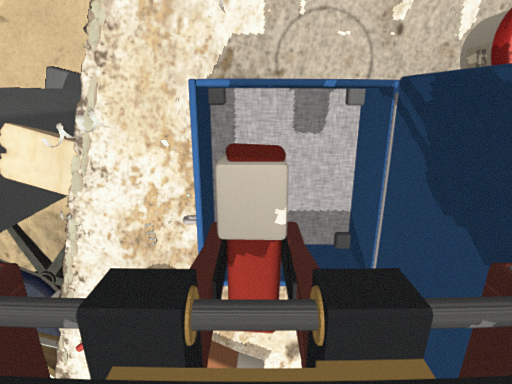

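The bar hangs aligned over the interior: front wall at column 200, lid at column 395. Lowering it now.

play_rows(plan=[{"travel":[-1,1,35],"angular":[0,0,0],"fingers":-0.6},{"travel":[-1,1,70],"angular":[0,0,0],"fingers":-0.6},{"travel":[-1,1,100],"angular":[0,0,0],"fingers":-0.6},{"travel":[-1,1,125],"angular":[0,0,0],"fingers":-0.6},{"travel":[-1,1,140],"angular":[0,0,0],"fingers":-0.6},{"travel":[-1,1,150],"angular":[0,0,0],"fingers":-0.6},{"travel":[-1,1,155],"angular":[0,0,0],"fingers":-0.6},{"travel":[-1,1,158],"angular":[0,0,0],"fingers":-0.6},{"travel":[-1,1,158],"angular":[0,0,0],"fingers":-0.6},{"travel":[-1,1,158],"angular":[0,0,0],"fingers":-0.6}])

```text
time: 17.43
ee_pos: [551.7, 183.4, 23.0]
ee_rot: [179.9, 0.0, 105.2]
wrist_force: [0.7, -0.1, -3.3]
finger_gap: 0.357
grip_force: 24.7
```

```bash
python3 log.py
```

```text
17.4333 [15.06  5.39 90.72 -0.04 83.82 -0.13] [551.75 183.42  23.04] [179.93   0.04 105.2 ] [ 0.66 -0.06 -3.32] 0.35706011945657923 24.66843252070248
```

play_rows(plan=[{"travel":[0,0,3],"angular":[0,0,0],"fingers":-0.6},{"travel":[0,0,6],"angular":[0,0,0],"fingers":-0.6},{"travel":[0,0,7],"angular":[0,0,0],"fingers":-0.6},{"travel":[0,0,7],"angular":[0,0,0],"fingers":-0.6},{"travel":[0,0,7],"angular":[0,0,0],"fingers":-0.6}])

```text
time: 17.85
ee_pos: [550.9, 183.0, 14.5]
ee_rot: [-179.9, 0.0, 105.2]
wrist_force: [0.7, 0.2, -3.1]
finger_gap: 0.352
grip_force: 24.7
```

play_rows(plan=[{"travel":[0,0,1],"angular":[0,0,0],"fingers":-0.6},{"travel":[0,0,1],"angular":[0,0,0],"fingers":-0.6},{"travel":[0,0,1],"angular":[0,0,0],"fingers":-0.2},{"travel":[0,0,1],"angular":[0,0,0],"fingers":0.1},{"travel":[0,0,1],"angular":[0,0,0],"fingers":0.1},{"travel":[0,0,1],"angular":[0,0,0],"fingers":0.1},{"travel":[0,0,1],"angular":[0,0,0],"fingers":0.1}])

```text
time: 18.43
ee_pos: [551.1, 183.1, 13.8]
ee_rot: [-180.0, 0.0, 105.2]
wrist_force: [0.8, -0.3, 0.1]
finger_gap: 0.549
grip_force: 0.0
```

play_rows(plan=[{"travel":[0,0,-15],"angular":[0,0,0],"fingers":0.1},{"travel":[0,0,-40],"angular":[0,0,0],"fingers":0.1},{"travel":[0,0,-75],"angular":[0,0,0],"fingers":0.1},{"travel":[0,0,-110],"angular":[0,0,0],"fingers":0.1},{"travel":[0,0,-150],"angular":[0,0,0],"fingers":0.1},{"travel":[0,0,-190],"angular":[0,0,0],"fingers":0.1},{"travel":[0,40,-190],"angular":[0,0,0],"fingers":0.1},{"travel":[0,-40,-190],"angular":[0,0,0],"fingers":0.1},{"travel":[0,-40,-190],"angular":[0,0,0],"fingers":0.1},{"travel":[0,-40,-190],"angular":[0,0,0],"fingers":0.1}])

```text
time: 19.27
ee_pos: [508.7, 171.9, 196.3]
ee_rot: [-179.0, 0.0, 105.2]
wrist_force: [0.6, 0.2, 0.2]
finger_gap: 0.548
grip_force: 0.0
```

```bash
python3 log.py
python3 - <<'E'
from kin import *
s,im,d=cam('wrist');s2,b,e=cam('scene')
cv2.imwrite('pics/f.png',np.vstack([im[:, :],b])[:768,:512] if 0 else cv2.resize(np.hstack([im,b]),(800,300)))
v,u=np.mgrid[:384,:512];uv=np.c_[u.ravel(),v.ravel()]
P=toworld('wrist',s,d,uv);L=R.from_euler('z',-YAW,degrees=True).apply(P-C)
q=(abs(L[:,0])<76)&(abs(L[:,1])<86)&(L[:,2]>30)&(L[:,2]<50);print('bar',L[q].min(0),L[q].max(0),L[q][:,2].mean(),L[q][:,2].std())
P=toworld('scene',None,e,uv);L=R.from_euler('z',-YAW,degrees=True).apply(P-C);B,G,Rr=b.reshape(-1,3).astype(int).T
q=(B>Rr+40)&(L[:,0]>60)&(L[:,0]<130)&(abs(L[:,1])<90)&(L[:,2]>110)&(L[:,2]<255)
print('lid slope',np.polyfit(L[q][:,2],L[q][:,0],1),q.sum())
k=(abs(P[:,0]-566)<60)&(abs(P[:,1]+75)<60)&(P[:,2]>24)&(P[:,2]<40);print('brown',P[k].mean(0),k.sum())
m=np.load('m.npz');P=toworld('scene',None,m['d'],uv);k=(abs(P[:,0]-566)<60)&(abs(P[:,1]+75)<60)&(P[:,2]>24)&(P[:,2]<40);print('brown0',P[k].mean(0),k.sum())
E
```

```text
19.2667 [ 15.07  -3.77  82.25  -0.04 102.54  -0.15] [508.71 171.89 196.32] [-178.99    0.04  105.21] [0.58 0.18 0.19] 0.5477220295704704 0.0
bar [-47.79497363 -49.24003764  30.04197242] [-13.69859131  49.60711859  41.80981809] 37.604219780489935 1.6760565831433938
lid slope [-9.11839082e-03  8.07386442e+01] 1245
brown [542.6704964  -87.12854097  25.66245885] 3
brown0 [587.12037769 -85.24702338  29.21496871] 179
```

View pics/f.png

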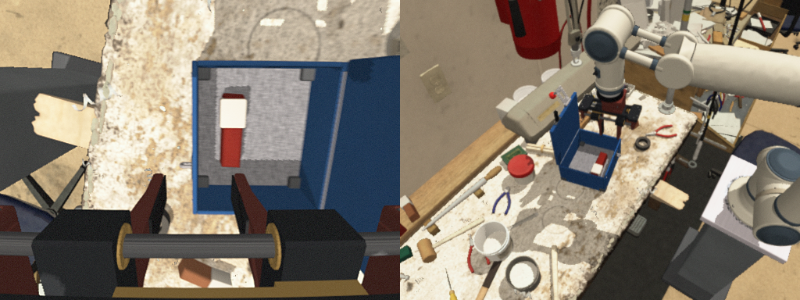

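The bar lies flat inside. The lid's angle needs a better check.

Run:
```python
from kin import *
v,u=np.mgrid[:384,:512];uv=np.c_[u.ravel(),v.ravel()]
for n in('scene','side'):
    s,b,e=cam(n);P=toworld(n,None,e,uv);L=R.from_euler('z',-YAW,degrees=True).apply(P-C);B,G,Rr=b.reshape(-1,3).astype(int).T
    for z0 in range(110,260,25):
        q=(B>Rr+30)&(L[:,0]>60)&(L[:,0]<130)&(abs(L[:,1])<70)&(abs(L[:,2]-z0)<12)
        if q.any():print(n,z0,np.percentile(L[q][:,0],[5,50,95]).round(1),np.percentile(L[q][:,1],[5,50,95]).round(),q.sum())
    q=(abs(L[:,0]-90)<50)&(abs(L[:,1]-50)<9)&(L[:,2]>266)&(L[:,2]<310)&(b.reshape(-1,3).max(1)<60);print('tab',np.median(L[q],0) if q.any() else 0,q.sum())
```

```text
scene 110 [78.9 79.8 80.9] [-62.   4.  63.] 136
scene 135 [78.5 79.5 80.5] [-61.   5.  64.] 152
scene 160 [78.4 79.3 80.4] [-63.   1.  62.] 154
scene 185 [78.1 79.1 79.9] [-61.   6.  63.] 169
scene 210 [77.9 78.9 79.8] [-62.   7.  63.] 178
scene 235 [77.7 78.5 79.5] [-59.   7.  64.] 183
tab [ 80.74383467  53.56467951 287.50009868] 60
side 110 [76.8 78.5 80.1] [-58.   6.  63.] 168
side 135 [76.5 77.9 79.8] [-62.   4.  64.] 169
side 160 [75.8 77.8 79.6] [-59.   6.  63.] 178
side 185 [75.9 77.6 79.2] [-61.   3.  64.] 179
side 210 [75.5 77.4 78.8] [-61.   3.  63.] 179
side 235 [75.4 77.  78.8] [-60.   4.  63.] 190
tab [ 80.79145862  52.30533193 284.06186107] 65
```

The lid's inner face shows 1.56 rad, so it settled forward a little on release. I'll nudge it further back with closed fingertips, tool tilted 40°.

Run:
```python
from kin import *
q=manip.read_state()['joints']
T1=pose(cw([-20,5,235]),tilt=40);q1,e=ik(T1,[21,-15,95,-4,62,96]);print(q.round(),q1.round(),e)
jrows(q,q1,16,-1)
for f in np.linspace(0,1,9): 
    T=fk(q+(q1-q)*f);print(R.from_euler('z',-YAW,degrees=True).apply(T[:3,3]-C).round(),end=' ')
```

```text
[ 15.  -4.  82.  -0. 102.  -0.] [ 16. -33. 110.  -1.  63.  91.] 2.5579538487363607e-13
{"travel": [0, 4, 0], "angular": [-2.5, 0.1, 5.6], "fingers": -1},
{"travel": [1, 7, 0], "angular": [-5.0, 0.4, 11.3], "fingers": -1},
{"travel": [1, 11, 0], "angular": [-7.4, 1.0, 16.9], "fingers": -1},
{"travel": [1, 14, -1], "angular": [-9.8, 1.9, 22.5], "fingers": -1},
{"travel": [2, 18, -2], "angular": [-12.2, 2.9, 28.0], "fingers": -1},
{"travel": [2, 21, -3], "angular": [-14.5, 4.3, 33.6], "fingers": -1},
{"travel": [2, 25, -4], "angular": [-16.8, 5.9, 39.1], "fingers": -1},
{"travel": [3, 28, -6], "angular": [-18.9, 7.7, 44.6], "fingers": -1},
{"travel": [3, 31, -8], "angular": [-21.0, 9.8, 50.0], "fingers": -1},
{"travel": [4, 34, -10], "angular": [-22.9, 12.1, 55.4], "fingers": -1},
{"travel": [4, 37, -13], "angular": [-24.7, 14.7, 60.7], "fingers": -1},
{"travel": [4, 39, -16], "angular": [-26.3, 17.5, 65.9], "fingers": -1},
{"travel": [5, 42, -19], "angular": [-27.8, 20.6, 71.1], "fingers": -1},
{"travel": [5, 44, -22], "angular": [-29.1, 23.9, 76.2], "fingers": -1},
{"travel": [6, 47, -26], "angular": [-30.2, 27.4, 81.2], "fingers": -1},
{"travel": [6, 48, -29], "angular": [-31.1, 31.2, 86.0], "fingers": -1},
[-68.  -1. 206.] [-61.  -1. 205.] [-54.   0. 206.] [-47.   1. 208.] [-41.   2. 212.] [-34.   2. 216.] [-29.   3. 221.] [-24.   4. 228.] [-20.   5. 235.]
```

play_rows(plan=[{"travel":[0,4,0],"angular":[-2.5,0.1,5.6],"fingers":-1},{"travel":[1,7,0],"angular":[-5,0.4,11.3],"fingers":-1},{"travel":[1,11,0],"angular":[-7.4,1,16.9],"fingers":-1},{"travel":[1,14,-1],"angular":[-9.8,1.9,22.5],"fingers":-1},{"travel":[2,18,-2],"angular":[-12.2,2.9,28],"fingers":-1},{"travel":[2,21,-3],"angular":[-14.5,4.3,33.6],"fingers":-1},{"travel":[2,25,-4],"angular":[-16.8,5.9,39.1],"fingers":-1},{"travel":[3,28,-6],"angular":[-18.9,7.7,44.6],"fingers":-1},{"travel":[3,31,-8],"angular":[-21,9.8,50],"fingers":-1},{"travel":[4,34,-10],"angular":[-22.9,12.1,55.4],"fingers":-1},{"travel":[4,37,-13],"angular":[-24.7,14.7,60.7],"fingers":-1},{"travel":[4,37,-13],"angular":[-24.7,14.7,60.7],"fingers":-1}])

```text
time: 20.47
ee_pos: [547.2, 186.4, 219.7]
ee_rot: [166.1, -24.2, 46.1]
wrist_force: [-1.3, -0.1, 0.1]
finger_gap: 0.007
grip_force: 0.0
```

Run:
```python
from kin import *
go(pose(cw([-20,5,235]),tilt=40),pose(cw([65,5,235]),tilt=40),pose(cw([95,5,235]),tilt=40))
```

```text
[17, 7, -8] [-2.9, 12.1, 27.8] speed
[83, 42, 32] [-2.9, 12.1, 27.8] speed
[107, 54, 46] [-2.9, 12.1, 27.8] speed
```

play_rows(plan=[{"travel":[4,2,-2],"angular":[-0.6,2.4,5.6],"fingers":-1},{"travel":[8,3,-4],"angular":[-1.2,4.8,11.1],"fingers":-1},{"travel":[12,5,-6],"angular":[-1.8,7.2,16.7],"fingers":-1},{"travel":[15,6,-8],"angular":[-2.4,9.6,22.2],"fingers":-1},{"travel":[17,7,-8],"angular":[-2.9,12.1,27.8],"fingers":-1},{"travel":[40,19,6],"angular":[-2.9,12.1,27.8],"fingers":-1},{"travel":[62,31,19],"angular":[-2.9,12.1,27.8],"fingers":-1},{"travel":[75,38,27],"angular":[-2.9,12.1,27.8],"fingers":-1},{"travel":[83,42,32],"angular":[-2.9,12.1,27.8],"fingers":-1},{"travel":[83,42,32],"angular":[-2.9,12.1,27.8],"fingers":-1}])

```text
time: 21.3
ee_pos: [641.8, 213.9, 231.8]
ee_rot: [179.7, -39.7, 15.7]
wrist_force: [0.5, 0.1, -0.2]
finger_gap: 0.007
grip_force: 0.0
```

```bash
python3 log.py
python3 - <<'E'
from kin import *
go(pose(cw([80,5,235]),tilt=40),pose(cw([90,5,235]),tilt=40),pose(cw([98,5,235]),tilt=40))
E
```

```text
21.3 [ 15.73 -17.81  99.11  -0.39  59.03  90.24] [641.85 213.91 231.77] [179.7  -39.67  15.67] [ 0.48  0.05 -0.23] 0.007102854752665648 0.0
[13, 0, 6] [0.0, 0.3, 0.4] speed
[20, 0, 13] [0.0, 0.3, 0.4] speed
[26, 0, 18] [0.0, 0.3, 0.4] speed
```

play_rows(plan=[{"travel":[7,0,3],"angular":[0,0,0],"fingers":-1},{"travel":[13,0,6],"angular":[0,0,0],"fingers":-1},{"travel":[17,0,10],"angular":[0,0,0],"fingers":-1},{"travel":[17,0,10],"angular":[0,0,0],"fingers":-1},{"travel":[17,0,10],"angular":[0,0,0],"fingers":-1}])

```text
time: 21.72
ee_pos: [659.6, 218.9, 234.4]
ee_rot: [179.8, -39.7, 15.5]
wrist_force: [-0.8, -0.4, -0.9]
finger_gap: 0.007
grip_force: 0.6
```

play_rows(plan=[{"travel":[4,0,3],"angular":[0,0,0],"fingers":-1},{"travel":[7,0,6],"angular":[0,0,0],"fingers":-1},{"travel":[7,0,6],"angular":[0,0,0],"fingers":-1}])

```text
time: 21.97
ee_pos: [668.6, 221.5, 233.8]
ee_rot: [179.8, -39.7, 15.5]
wrist_force: [-2.6, -0.3, -0.6]
finger_gap: 0.007
grip_force: 1.1
```

```bash
cat > lid.py <<'E'
from kin import *
v,u=np.mgrid[:384,:512];uv=np.c_[u.ravel(),v.ravel()]
for n in('scene','side'):
    s,b,e=cam(n);P=toworld(n,None,e,uv);L=R.from_euler('z',-YAW,degrees=True).apply(P-C);B,G,Rr=b.reshape(-1,3).astype(int).T
    z=[];x=[]
    for z0 in range(110,250,20):
        q=(B>Rr+30)&(L[:,0]>60)&(L[:,0]<130)&(L[:,1]>45)&(L[:,1]<85)&(abs(L[:,2]-z0)<10)
        if q.sum()>5:z.append(z0);x.append(np.median(L[q][:,0]))
    print(n,np.round(x,1),'lid angle',np.pi/2+np.polyfit(z,x,1)[0])
E
python3 log.py;python3 arc.py; python3 lid.py
```

```text
21.9667 [ 15.72 -13.33  95.21  -0.37  58.46  90.38] [668.64 221.46 233.8 ] [179.84 -39.66  15.47] [-2.61 -0.33 -0.6 ] 0.007304242050720289 1.1377694725524634
[ 82.1   4.9 248.4] angle 1.552372259941175 rad 157.45856147196514
scene [ 83.3  86.3  89.5  92.6  95.4  98.3 101.6] lid angle 1.7223055378719268
side [ 81.9  85.   87.4  90.7  93.9  97.2 100.2] lid angle 1.7237823785623683
```

The lid is now at 1.72 rad with little force. I'll back off and verify that it stays.

play_rows(plan=[{"travel":[-8,0,-6],"angular":[0,0,0],"fingers":-1},{"travel":[-25,0,-25],"angular":[0,0,0],"fingers":-1},{"travel":[-50,0,-55],"angular":[0,0,0],"fingers":-1},{"travel":[-75,0,-85],"angular":[0,0,0],"fingers":-1},{"travel":[-90,0,-110],"angular":[0,0,0],"fingers":-1},{"travel":[-90,0,-110],"angular":[0,0,0],"fingers":-1},{"travel":[-90,0,-110],"angular":[0,0,0],"fingers":-1},{"travel":[-90,0,-110],"angular":[0,0,0],"fingers":-1},{"travel":[-90,0,-110],"angular":[0,0,0],"fingers":-1},{"travel":[-90,0,-110],"angular":[0,0,0],"fingers":-1}])

```text
time: 22.9
ee_pos: [534.3, 184.5, 259.8]
ee_rot: [179.8, -39.5, 15.5]
wrist_force: [-0.7, -0.3, 0.1]
finger_gap: 0.003
grip_force: 0.0
```

```bash
python3 log.py; python3 lid.py
python3 - <<'E'
from h import *
s,im,d=cam('scene');s,b,e=cam('wrist');cv2.imwrite('pics/g.png',cv2.resize(np.hstack([im,b]),(800,300)))
E
```

```text
22.9 [ 15.86 -36.24 109.15  -0.45  67.56  90.48] [534.31 184.5  259.8 ] [179.83 -39.54  15.46] [-0.73 -0.3   0.15] 0.003408514831122607 0.0
scene [ 82.7  86.3  89.1  92.3  95.6  98.3 101.7] lid angle 1.7273500832086288
side [ 81.9  84.4  87.7  91.   93.9  97.3 100.2] lid angle 1.7260502464816991
```

View pics/g.png

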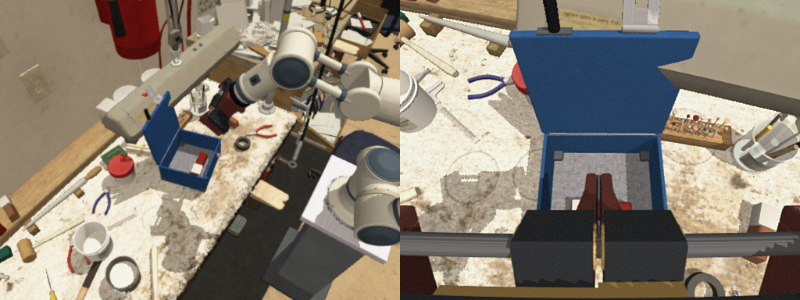

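The lid holds at 1.73 rad, the bar is in the chest, and the strap stands past the lid edge. A quick hasp-angle check, then hand-in.

Run:
```python
from kin import *
s,b,e=cam('scene');v,u=np.mgrid[:384,:512];uv=np.c_[u.ravel(),v.ravel()]
P=toworld('scene',None,e,uv);L=R.from_euler('z',-YAW,degrees=True).apply(P-C);B,G,Rr=b.reshape(-1,3).astype(int).T
q=(Rr>G+80)&(Rr>B+80)&(abs(L[:,0]-120)<70)&(abs(L[:,1]+35)<25)&(L[:,2]>230)&(L[:,2]<360)
p=np.median(L[q],0);a=1.726
pin=np.array([85-176*np.cos(a),91+176*np.sin(a)]);r=np.array([p[0],p[2]])-pin
out=np.array([-np.cos(a),np.sin(a)]);up=np.array([np.sin(a),np.cos(a)])
th=np.arctan2(r@up,r@out)+np.arctan2(38,40);print(p,q.sum(),'hasp',th)
if th>1.35: print(manip.sign_off())
```

```text
[165.2043921  -32.74946737 280.81798459] 20 hasp 1.8833089579376268
the job is handed in; nothing more can be done
None
```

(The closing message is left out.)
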